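# Dry-fit two panels on the sloped seaming stand

### The job

Dry-fit the two plain rectangular panels on the sloped stand: take them from the slotted rack and lay them flat on the slope, the same edge down as in the rack and that edge fully home on the cleat, the wide panel snug against the inner side of the wooden stop block and the narrow panel snug against the wide one, so that the seam is closed. Lay them back onto the slope under control: do not drop them, and do not let them slam down or shoot down the slope. Leave the notched panel standing in the rack and do not disturb anything else on the bench.

Things in the scene. Friction and masses are not known exactly. Their poses are not given: they have to be found in the camera images.
- wide_panel_center (a point): Centre of the wide plain panel: light grey solid-surface board 120 mm wide (own y) x 140 mm tall (own z) x 12 mm thick (own x), about 0.35 kg, smooth and slippery. At the start it stands upright in a slot of the rack, its foot 10 mm above the bench and its top edge 150 mm above it (centre at 80 mm). Both faces are alike.
- narrow_panel_center (a point): Centre of the narrow plain panel: the same board, 90 mm wide (own y) x 140 mm tall (own z) x 12 mm thick (own x), about 0.27 kg, standing in another slot of the rack, its top edge 150 mm above the bench.
- notched_panel: A third panel of the same board that stays in the rack: 110 mm wide, 140 mm tall, 12 mm thick, with a 50 x 50 mm notch cut out of one upper corner. Origin at the middle of its lower edge; z up, x across its thickness.
- rack: Slotted wooden block rack 216 (own x) x 80 (own y) x 40 mm high, fixed. Origin under its centre. Three slots run along its y, at x = -62, 0 and +62 mm, each 15.5 mm wide and 30 mm deep, floor 10 mm above the bench; each holds one panel upright, in any order. The panels stick up 110 mm above the rack, with 50 mm of free air between neighbouring faces.
- bed: Smooth white sloped bed of the fixed stand, 420 mm long (own y), 38 degrees steep. Origin at mid-length in the inner corner where the face meets the cleat's uphill side, 30 mm above the bench. x points downhill (away from the robot), z out of the face, square to it, y level along the cleat. Face from x = 0 up to -185 mm, 2 mm white skin. Slippery: a panel let go slides to the cleat. A laid panel's centre: x = -70, z = 6 mm.
- cleat_top (a point): Mid-length of the cleat's top, turned like the bed: a wooden batten along the whole lower edge of the slope, 22 mm wide in the bed's x (0 to 22 mm), 14 mm proud of the face.
- bed_brow (a point): Mid-length of the bed's upper edge, 144 mm above the bench, turned like the bed. The space above it and behind it, towards the robot, is free.
- stop_block (a point): Centre of the wooden stop block, fixed on the bed: 24 mm wide along the cleat (y), 70 mm long up the slope, reaching up from the cleat, 22 mm proud of the face. It stands near one end of the cleat, the left or the right; the panels go on its side towards the middle of the bed. Its y axis runs along the cleat, like the bed's.
- clamp_foot (a point): Middle of the foot of a screw hold-down with a round black hand knob, fixed on top of the cleat near the end opposite the stop block: 28 mm wide, standing 60 mm above the cleat's top, square to the face. It is not used. Its y runs along the cleat. Between the stop block and the hold-down 295 mm or more of the cleat is free.
- plane: Bystander: block plane 155 x 48 x 43 mm lying on the bench; origin under its centre.
- tape_roll: Bystander: roll of tape lying flat, 92 mm across, 25 mm high; origin under its centre.
- pencil: Bystander: carpenter's pencil 168 mm long, 7 mm thick; origin near its middle, along x.
- square: Bystander: try square lying flat, stock 115 x 20 x 16 mm along x, steel blade 160 mm long along y; origin under the middle of the stock.
- sanding_pad: Bystander: perforated round sanding pad 125 mm across, 13 mm thick; origin under its centre.
- cleaner: Bystander: white bottle standing on the bench, 60 mm across, 150 mm tall; origin under its centre.
- sanding_block: Bystander: cork sanding block 110 x 60 x 26 mm; origin under its centre.
Things that resemble listed ones, but are neither listed nor needed, are in the scene too. What is shaped like the part that bears narrow_panel_center but pink is not meant. What is shaped like the part that bears wide_panel_center but blue or yellow is not meant.

How it is judged:
At the end, for the whole second after the job is handed in: Both plain panels rest flat on the bed and square to it (2 degrees), lower ends within 3 mm of the cleat; the wide one within 3 mm of the inner side of the stop block, the narrow one within 2.8 mm of the wide one; the notched panel is within 12 mm of its start (x of wide_panel_center in the frame of bed between -0.074 and -0.067 m and z of wide_panel_center in the frame of bed between 0.003 and 0.009 m and angle between the z axis of each of wide_panel_center, narrow_panel_center and the x axis of bed, either way round below 0.035 rad and angle between the x axis of each of wide_panel_center, narrow_panel_center and the z axis of bed, either way round below 0.035 rad and linear speed of each of wide_panel, narrow_panel below 0.01 m/s and angular speed of each of wide_panel, narrow_panel below 0.05 rad/s and x of narrow_panel_center in the frame of bed between -0.074 and -0.067 m and z of narrow_panel_center in the frame of bed between 0.003 and 0.009 m and ((y of stop_block in the frame of bed above 0 m and y of wide_panel_center in the frame of stop_block between -0.075 and -0.069 m and y of narrow_panel_center in the frame of stop_block between -0.182 and -0.172 m) or (y of stop_block in the frame of bed below 0 m and y of wide_panel_center in the frame of stop_block between 0.069 and 0.075 m and y of narrow_panel_center in the frame of stop_block between 0.172 and 0.182 m)) and distance of notched_panel from where it was at the start of the episode below 0.012 m and distance between wide_panel_center and narrow_panel_center below 0.1078 m); the robot touches nothing.
It fails at once if one of the bystanders on the bench is moved by more than 15 mm (distance of any of plane, tape_roll, pencil, square, sanding_pad, cleaner, sanding_block from where it was at the start of the episode above 0.015 m).
It fails at once if the notched panel is moved by more than 15 mm (distance of notched_panel from where it was at the start of the episode above 0.015 m).
It fails at once if a plain panel falls, slams or shoots down the slope, untouched by the fingers, at over 0.58 m/s ((linear speed of wide_panel above 0.58 m/s and contact force between wide_panel and the fingers below 0.3 N) or (linear speed of narrow_panel above 0.58 m/s and contact force between narrow_panel and the fingers below 0.3 N)).
It also fails if it takes over 59 s, if anything falls off the work surface, if the arm or the gripper's body presses on something with over 40 N, if the wrist force passes 120 N, or if a joint passes its speed limit or range.

### The arm

A 6-joint arm with a two-finger parallel gripper is mounted at the origin on the work surface. World frame = base frame: x ahead of the robot, y to its left, z up, the work surface at z = 0. Lengths are in m, angles in rad, forces in N, time in s.
With the tool pointing down it reaches from about 0.35 to 0.775 m from the base axis. Payload 5.5 kg.
Tool frame: the origin (TCP) lies at the very end of the fingers, on their centre line; the grasp point (between the pads) lies 19 mm behind it; x points along the fingers, y is the direction in which the jaws open and shut, and the axes are right-handed (so a half turn about x gives the same grasp; the last joint's range is limited). The gripper opens to 85 mm and grips with 20 to 120 N. Pads are 22 mm wide; open, the fingers measure 114 mm over their backs; the gripper's body (76 mm by 85 mm) begins 54 mm behind the grasp point. The pads swing forward as they close: fully open they stand 13 mm farther back than shut.
Start: joints at [-1.327, 0.313, 0.046, 1.304, 0, 1.431], TCP at [0.215, -0.533, 0.205] pointing down, gripper open.
Joint ranges: [-2.76, 2.76], [-0.86, 1.69], [-1.03, 1.26], [-2.2, 2.34], [-1.47, 1.5], [-3.14, 3.14]. Speed limits (rad/s): [2.57, 2.57, 3.14, 3.14, 3.14, 3.14].

### API

Orientations are given as a unit quaternion [w, x, y, z].
In Python, from workcell import readout, cams, env, finder gives the robot as it stands.
- The arm moves only by the tool drive_tool, never from a script. Its argument "moves" is a list that holds one entry, the list of rows, each a list of 7 numbers: the shift along the tool's x, y, z in m, then the turn, a rotation vector about the tool's x, y, z in rad, then the closure in counts, from 0 (fully open) to 255 (shut). A call has exactly 5 rows; each row is the pose to reach, as a shift and turn from the pose measured when the call began, along the tool's axes at that moment; what a row does not reach only later rows make up. A row lasts 1/8 s, in which the tool goes at most 62.5 mm and 10.7 degrees, less where a joint would pass 70% of its speed; a pose out of reach is approached as far as the arm can. A call with a gripper value outside its range is refused whole. The fingers move at their own pace and stop on an object; "squeeze" is the grip in N (left out, the last holds). Time passes only in rows, so rows that repeat a pose let the fingers close, or fill a call up. It gives the time, the measured TCP pose, the force and the opening at its end, in the units of the state.
- readout.get_state(): the state, without advancing time (a new reading comes with each control period).
- cams.read_camera(name): name is "side" or "top"; returns the picture (420x560x3 uint8, blue, green, red); there is no depth.
- cams.camera_params(name): a dict with "mtx" (3x3 intrinsics, pixels), "R" (3x3) and "t" (3): a world point X has camera coordinates R X + t. Camera axes: x right, y down, z forward; pixel columns grow to the right and rows downward; lengths in m; the calibration is good to about 2 mm. A picture is of the moment at which its call begins. camera_params takes no time and is no camera call.
- env.hand_in(): hands the job in, once; it reports no verdict.
Trained networks look in the newest picture that a camera, given by its name, has taken for a name from the list of things; names that differ only in an ending like _2 or _b are one class to them, and where a whole thing is asked for, a point or a joint stands for the part that bears it (a point fixed in the world has none). Each returns a list of dicts, best first, with "conf" (0 to 1); they miss things now and then, are a little off and sometimes report something else, mostly with a low value. They report only what shows in the picture. A call takes as long as a camera call. They do not tell look-alikes from the thing itself.
- finder.regions_of(camera, name): "pixels" (420x560 bool, what is visible of it) and "point" ([column, row] in pixels, amid what is visible of it).
The state is a dict: "clock": time; "joint_pos": joint angles; "qvel": joint speeds; "tau": joint torques, N m; "tcp_pos": TCP position; "orientation": TCP orientation; "wrist_force": force on the tool from outside, world axes, zero at the start; "ft_torque": the same for the moment, N m; "finger_gap": finger opening in m.
Only numpy, scipy, OpenCV 4.12 (cv2) and the standard library are available. Lean on these libraries where they do the work, as an engineer would, in place of code of your own. Each camera call takes 0.05 s, during which the arm holds its last target.

## Working session

There is one attempt and no reset: what is moved stays moved. The work goes in short steps, Python scripts to look and compute and a tool call to move; the robot and the scene stay as the last step left them, time stands still between calls to the robot, and variables do not carry over. Pictures are saved under pics/ and viewed, and the job is handed in when it is done.

Besides the shell and the picture viewer there is one more tool, called after "Call:" as name(argument=value, ...) on one line, values as JSON. drive_tool: Moves the arm, as the interface text tells. Its arguments: {"type":"object","properties":{"moves":{"type":"array"},"squeeze":{"type":"number"}},"required":["moves"]}

```bash
ls -la; mkdir -p pics
python3 - <<'E'
from workcell import readout, cams, env, finder
import cv2
print(readout.get_state())
for n in ("side","top"):
    im=cams.read_camera(n); cv2.imwrite(f"pics/{n}0.png",im)
    p=cams.camera_params(n); print(n,p, -p["R"].T@p["t"])
E
```

```text
total 12
drwxr-xr-x  3 agent agent 4096 Dec  7 02:52 .
drwxr-xr-x 23 root  root  4096 Dec  7 02:52 ..
drwxr-xr-x  2 agent agent 4096 Dec  7 02:52 pics
{'clock': 0.0, 'joint_pos': array([-1.32658700e+00,  3.13979866e-01,  4.49873470e-02,  1.30359320e+00,
       -1.70418666e-05,  1.43119185e+00]), 'qvel': array([-2.81706216e-04,  6.34735680e-05,  2.02698891e-03, -1.24793569e-03,
        1.00784063e-03, -5.52301452e-05]), 'tau': array([ 8.10461061e-04, -4.80630970e+01,  2.98531741e+01,  1.95299461e-02,
       -4.31033342e-07,  1.18394271e-05]), 'tcp_pos': array([ 0.21516291, -0.53263068,  0.20372401]), 'orientation': array([-0.13423576, -0.69408657, -0.1354987 ,  0.69416475]), 'wrist_force': array([-0.12861259,  0.47577393, -0.27074932]), 'ft_torque': array([-0.00539686, -0.06108682, -0.01961897]), 'finger_gap': 0.08552393711033572}
side {'mtx': array([[451.82670307,   0.        , 280.64414177],
       [  0.        , 451.82670307, 210.95564012],
       [  0.        ,   0.        ,   1.        ]]), 'R': array([[-0.97650463, -0.21482394,  0.01701136],
       [-0.16576556,  0.69836811, -0.69627851],
       [ 0.1376971 , -0.68273909, -0.7175701 ]]), 't': array([0.49442813, 0.19129036, 1.20452667])} [0.34866088 0.79500135 0.98911279]
top {'mtx': array([[526.63703285,   0.        , 266.90751737],
       [  0.        , 526.63703285, 206.8558031 ],
       [  0.        ,   0.        ,   1.        ]]), 'R': array([[ 0.00555524, -0.99996182,  0.00674491],
       [-0.99340272, -0.00629115, -0.11450528],
       [ 0.11454334, -0.0060643 , -0.99339974]]), 't': array([-0.04347528,  0.52286077,  1.79688799])} [ 0.31383127 -0.02928735  1.84519162]
```

View pics/side0.png

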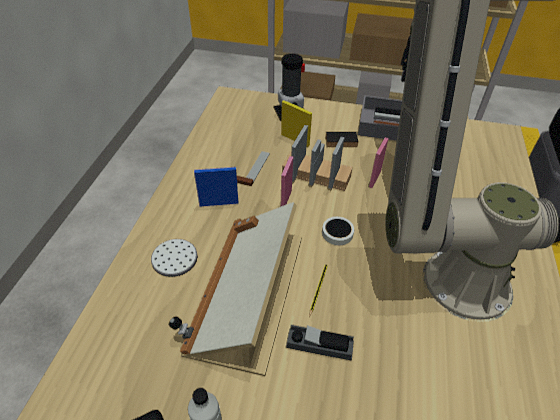

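View pics/top0.png

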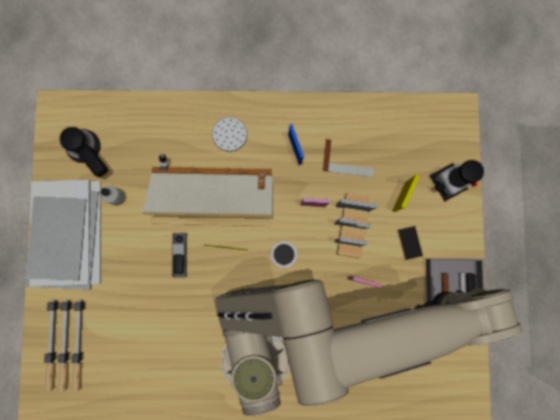

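Run:
```python
from workcell import readout, cams, env, finder
import numpy as np
cams.read_camera("side");cams.read_camera("top")
for n in ("rack","wide_panel_center","narrow_panel_center","notched_panel","bed","stop_block","clamp_foot"):
  for c in ("top","side"):
    r=finder.regions_of(c,n)
    for d in r[:4]:
        ys,xs=np.where(d["pixels"]); print(n,c,round(d["conf"],2),np.round(d["point"],1),len(xs),(xs.min(),xs.max(),ys.min(),ys.max()))
```

```text
rack top 0.97 [352.8 230.5] 1005 (np.int64(336), np.int64(368), np.int64(193), np.int64(257))
rack side 0.65 [334.3 229.4] 775 (np.int64(321), np.int64(353), np.int64(216), np.int64(245))
rack side 0.6 [325.2 175.2] 958 (np.int64(282), np.int64(351), np.int64(154), np.int64(190))
rack side 0.18 [246.2 222.8] 265 (np.int64(234), np.int64(258), np.int64(216), np.int64(231))
wide_panel_center top 0.96 [402.5 192.1] 421 (np.int64(392), np.int64(418), np.int64(174), np.int64(211))
wide_panel_center top 0.92 [353.8 205.7] 345 (np.int64(335), np.int64(376), np.int64(198), np.int64(211))
wide_panel_center top 0.83 [293.2 142.6] 325 (np.int64(287), np.int64(303), np.int64(124), np.int64(165))
wide_panel_center side 0.82 [297.6 148. ] 508 (np.int64(291), np.int64(307), np.int64(126), np.int64(178))
wide_panel_center side 0.75 [293.6 119.5] 1005 (np.int64(280), np.int64(311), np.int64(100), np.int64(145))
wide_panel_center side 0.74 [219.1 185.8] 1524 (np.int64(194), np.int64(238), np.int64(166), np.int64(205))
wide_panel_center side 0.23 [324.2 174.2] 994 (np.int64(281), np.int64(351), np.int6
[... 1558 characters left out ...]
8))
stop_block side 0.62 [251.3 169.5] 415 (np.int64(237), np.int64(269), np.int64(151), np.int64(185))
stop_block side 0.51 [244.9 223. ] 258 (np.int64(234), np.int64(257), np.int64(215), np.int64(232))
clamp_foot top 0.47 [160.1 164.2] 112 (np.int64(158), np.int64(167), np.int64(154), np.int64(169))
clamp_foot top 0.39 [281.8 252. ] 551 (np.int64(270), np.int64(296), np.int64(241), np.int64(266))
clamp_foot top 0.35 [348.9 243. ] 163 (np.int64(335), np.int64(365), np.int64(237), np.int64(245))
clamp_foot side 0.63 [180.1 327.1] 310 (np.int64(169), np.int64(192), np.int64(316), np.int64(338))
clamp_foot side 0.26 [251.1 175.6] 348 (np.int64(237), np.int64(267), np.int64(152), np.int64(184))
```

Run:
```python
import cv2
im=cv2.imread("pics/top0.png"); c=im[150:270,280:440]; cv2.imwrite("pics/c1.png",cv2.resize(c,None,fx=5,fy=5,interpolation=cv2.INTER_CUBIC))
c=im[145:225,135:285]; cv2.imwrite("pics/c2.png",cv2.resize(c,None,fx=5,fy=5,interpolation=cv2.INTER_CUBIC))
im=cv2.imread("pics/side0.png"); c=im[95:215,265:400]; cv2.imwrite("pics/c3.png",cv2.resize(c,None,fx=5,fy=5,interpolation=cv2.INTER_CUBIC))
```

```text
(no output)
```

View pics/c1.png

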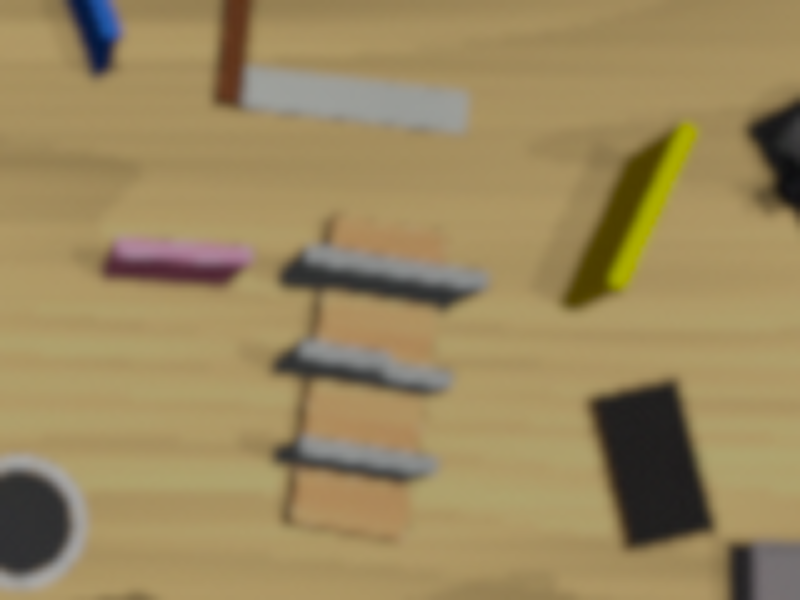

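View pics/c2.png

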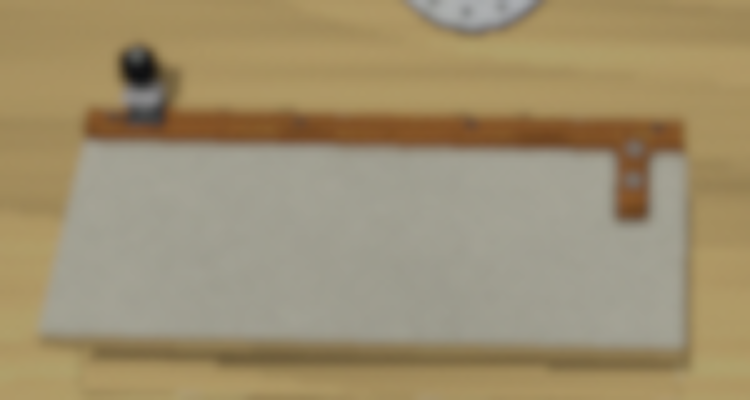

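View pics/c3.png

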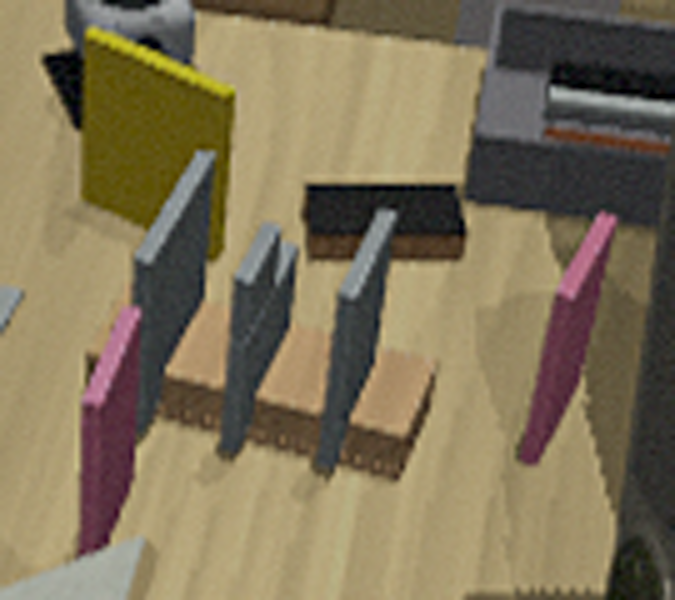

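```bash
cat > h.py <<'E'
import numpy as np, cv2
from scipy.optimize import minimize
from scipy.spatial.transform import Rotation as R
from scipy.ndimage import map_coordinates
C=None
def proj(p,X):
    Xc=np.asarray(X)@p["R"].T+p["t"]; u=Xc@p["mtx"].T; return u[:,:2]/u[:,2:]
def grad(im,s=0.8):
    g=cv2.GaussianBlur(im,(0,0),s).astype(float)
    m=0
    for k in range(3):
        gx=cv2.Sobel(g[...,k],cv2.CV_64F,1,0,ksize=3);gy=cv2.Sobel(g[...,k],cv2.CV_64F,0,1,ksize=3)
        m=np.maximum(m,np.hypot(gx,gy))
    return np.minimum(m,150)
def samp(segs,n=60):
    t=np.linspace(0.03,.97,n)[:,None]
    return np.concatenate([a+(b-a)*t for a,b in segs])
def score(G,p,segs,n=60):
    X=samp(segs,n); uv=proj(p,X)
    return map_coordinates(G,[uv[:,1],uv[:,0]],order=1,mode="nearest")
def rect(o,Rm,xs,ys,z):
    c=[np.array([xs[i],ys[j],z]) for i,j in ((0,0),(1,0),(1,1),(0,1))]
    c=[o+Rm@v for v in c]
    return [(c[i],c[(i+1)%4]) for i in range(4)]
def Rz(a): return R.from_euler("z",a).as_matrix()
E
cat > fit.py <<'E'
from h import *
from workcell import cams
P={n:cams.camera_params(n) for n in("top","side")}
IM={n:cv2.imread(f"pics/{n}0.png") for n in P}
def w(c,u,v,z):
    p=P[c]; d=p["R"].T@np.linalg.solve(p["mtx"],[u,v,1]); o=-p["R"].T@p["t"]; return o+d*(z-o[2])/d[2]
print("wide c",w("top",358,204.5,.15),"narrow",w("top",354,241,.15),"rack",w("top",352.5,226,.04))
print("stop",w("top",261.5,182,.07), "brow L/R",w("top",143,213,.144),w("top",272,214.5,.144),"bedcorner", w("top",152,173.4,.03),w("top",272,175,.03))
def panel(o,yaw,w): return rect(np.array([o[0],o[1],0]),Rz(yaw),(-.006,.006),(-w/2,w/2),.15)
def fit(f,x0,cams_,step,blurs=(2.0,1.0,.6)):
    x=np.array(x0,float)
    for s in blurs:
        G={c:grad(IM[c],s) for c in cams_}
        fun=lambda q:-sum(score(G[c],P[c],f(q,c)).mean() for c in cams_)
        sim=np.vstack([x]+[x+np.eye(len(x))[i]*step[i] for i in range(len(x))])
        r=minimize(fun,x,method="Nelder-Mead",options=dict(initial_simplex=sim,xatol=1e-5,fatol=1e-4,maxiter=2000)); x=r.x
    return x,-r.fun
w0=w("top",358,204.5,.15);n0=w("top",354,241,.15);r0=w("top",352.5,226,.04)
st=[.006,.006,.05]
for cs in (["top"],["side"],["top","side"]):
    print(cs,"wide",*fit(lambda q,c:panel(q[:2],q[2],.12),[w0[0],w0[1],-.13],cs,st))
    print(cs,"narrow",*fit(lambda q,c:panel(q[:2],q[2],.09),[n0[0],n0[1],-.13],cs,st))
    print(cs,"rack",*fit(lambda q,c:rect(np.array([q[0],q[1],0]),Rz(q[2]),(-.108,.108),(-.04,.04),.04),[r0[0],r0[1],-.13],cs,st))
a=np.deg2rad(38); ca,sa=np.cos(a),np.sin(a)
def bedT(q):
    Rb=Rz(q[2])@np.array([[ca,0,sa],[0,1,0],[-sa,0,ca]]); return np.array([q[0],q[1],.03]),Rb
def bed(q,c):
    o,Rb=bedT(q); L=.21
    pt=lambda x,y,z:o+Rb@np.array([x,y,z])
    segs=[(pt(-.185,-L,0),pt(-.185,L,0)),(pt(-.185,-L,0),pt(0,-L,0)),(pt(-.185,L,0),pt(0,L,0)),
      (pt(22e-3,-L,.014),pt(22e-3,L,.014)),(pt(0,-L,.014),pt(0,L,.014))]
    s=q[3]
    segs+=[(pt(-.07,s-.012,.022),pt(0,s-.012,.022)),(pt(-.07,s+.012,.022),pt(0,s+.012,.022)),(pt(-.07,s-.012,.022),pt(-.07,s+.012,.022))]
    return segs
b0=(w("top",152,173.4,.03)+w("top",272,175,.03))/2
for cs in (["top"],["side"],["top","side"]):
    q,s=fit(bed,[b0[0],b0[1],-.01,-.17],cs,st+[.006]); print(cs,"bed",q,s)
E
python3 fit.py
```

```text
wide c [ 0.51886364 -0.33525932  0.15      ] narrow [ 0.40040517 -0.32067521  0.15      ] rack [ 0.45755271 -0.3351085   0.04      ]
stop [ 0.60375813 -0.02120205  0.07      ] brow L/R [0.48738955 0.36195222 0.144     ] [ 0.48510973 -0.05634419  0.144     ] bedcorner [0.63812471 0.36131839 0.03      ] [ 0.63529105 -0.05754036  0.03      ]
['top'] wide [ 0.512499   -0.32073484 -0.12749505] 149.25528201953404
['top'] narrow [ 0.39418123 -0.30116539 -0.17608535] 145.78170646794172
['top'] rack [ 0.45870842 -0.32944101 -0.1525308 ] 73.02746009876664
['side'] wide [ 0.52218374 -0.33471003 -0.14557214] 149.69855147836455
['side'] narrow [ 0.40013529 -0.31589036 -0.1480474 ] 148.84313470088787
['side'] rack [ 0.45309481 -0.33074796 -0.11905796] 110.77497869893874
['top', 'side'] wide [ 0.52187552 -0.33200794 -0.18736606] 273.93072006899274
['top', 'side'] narrow [ 0.40160581 -0.31341559 -0.17264491] 266.95464671314693
['top', 'side'] rack [ 0.45459863 -0.32972507 -0.13436244] 175.27850549305663
['top'] bed [ 0.63183171  0.15297753 -0.03236765 -0.17393005] 128.46376061861082
['side'] bed [ 0.62349192  0.15055516 -0.0100152  -0.1742684 ] 125.26538003750144
['top', 'side'] bed [ 0.63244368  0.15476976 -0.01657165 -0.17312778] 254.08367240100702
```

```bash
sed -i 's/return np.minimum(m,150)/return np.sqrt(m)/' h.py
cat >> fit.py <<'E'
def draw(c,segs,im,k,x0,y0):
    for a_,b_ in segs:
        uv=((proj(P[c],np.array([a_,b_]))+.5-[x0,y0])*k)
        cv2.line(im,tuple(int(v) for v in uv[0]),tuple(int(v) for v in uv[1]),(0,0,255),1)
import sys
cs=["top","side"]
qw,_=fit(lambda q,c:panel(q[:2],q[2],.12),[w0[0],w0[1],-.13],cs,st)
qn,_=fit(lambda q,c:panel(q[:2],q[2],.09),[n0[0],n0[1],-.13],cs,st)
qr,_=fit(lambda q,c:rect(np.array([q[0],q[1],0]),Rz(q[2]),(-.108,.108),(-.04,.04),.04),[r0[0],r0[1],-.13],cs,st)
qb,_=fit(bed,[b0[0],b0[1],-.01,-.17],cs,st+[.006])
for c,(x0,x1,y0,y1),k,kind in (("top",(280,440,150,270),5,"r"),("side",(265,400,95,215),5,"r"),("top",(135,285,145,225),5,"b"),("side",(160,310,190,370),3,"b")):
    im=cv2.resize(IM[c][y0:y1,x0:x1],None,fx=k,fy=k,interpolation=cv2.INTER_CUBIC)
    if kind=="r":
        draw(c,panel(qw[:2],qw[2],.12),im,k,x0,y0);draw(c,panel(qn[:2],qn[2],.09),im,k,x0,y0)
        draw(c,rect(np.array([qr[0],qr[1],0]),Rz(qr[2]),(-.108,.108),(-.04,.04),.04),im,k,x0,y0)
    else: draw(c,bed(qb,c),im,k,x0,y0)
    cv2.imwrite(f"pics/ov_{c}_{kind}.png",im)
E
python3 fit.py; cd pics; python3 -c "
import cv2,numpy as np
a=[cv2.imread(f'ov_{c}_{k}.png') for c,k in (('top','r'),('side','r'),('top','b'),('side','b'))]
cv2.imwrite('m1.png',a[0]);cv2.imwrite('m2.png',a[1])
cv2.imwrite('m3.png',a[2]);cv2.imwrite('m4.png',a[3])"
```

```text
wide c [ 0.51886364 -0.33525932  0.15      ] narrow [ 0.40040517 -0.32067521  0.15      ] rack [ 0.45755271 -0.3351085   0.04      ]
stop [ 0.60375813 -0.02120205  0.07      ] brow L/R [0.48738955 0.36195222 0.144     ] [ 0.48510973 -0.05634419  0.144     ] bedcorner [0.63812471 0.36131839 0.03      ] [ 0.63529105 -0.05754036  0.03      ]
['top'] wide [ 0.51184614 -0.32298689 -0.13200997] 14.844965797471515
['top'] narrow [ 0.39413718 -0.30301686 -0.1755309 ] 13.551848552710306
['top'] rack [ 0.45870468 -0.32889658 -0.15184043] 8.308181883681872
['side'] wide [ 0.52260904 -0.33401796 -0.14432499] 18.3816060912266
['side'] narrow [ 0.40024302 -0.31432256 -0.15784657] 17.30417446723353
['side'] rack [ 0.45323567 -0.33327193 -0.14674166] 12.595557570764734
['top', 'side'] wide [ 0.52300014 -0.33345028 -0.14655093] 30.322939030737587
['top', 'side'] narrow [ 0.40086126 -0.31369679 -0.16946806] 28.435696516023203
['top', 'side'] rack [ 0.45422667 -0.33134257 -0.14697284] 20.023666962949143
['top'] bed [ 0.63100399  0.15301166 -0.03271993 -0.17411758] 12.105004072734319
['side'] bed [ 0.62343278  0.15206338 -0.00796455 -0.17592731] 13.267221635489632
['top', 'side'] bed [ 0.63240698  0.15571122 -0.01467074 -0.17408573] 24.659077131040497
```

View pics/m1.png

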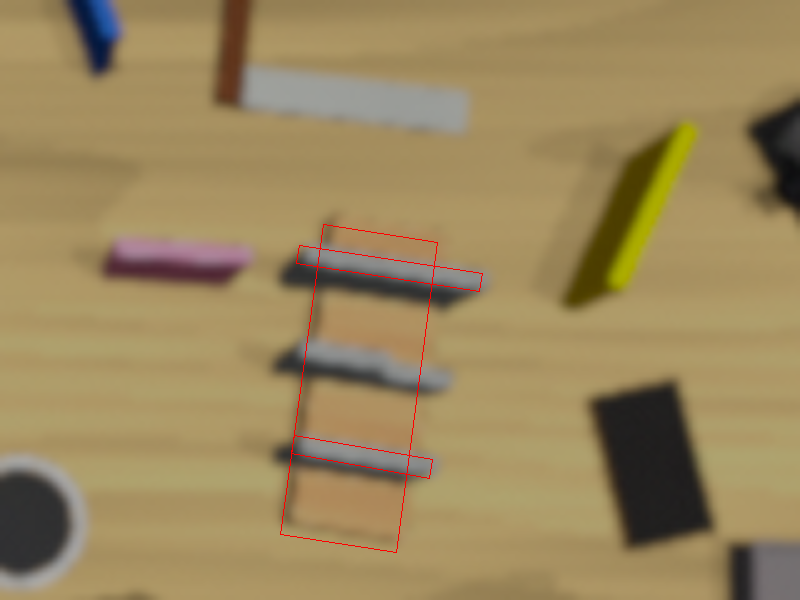

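View pics/m2.png

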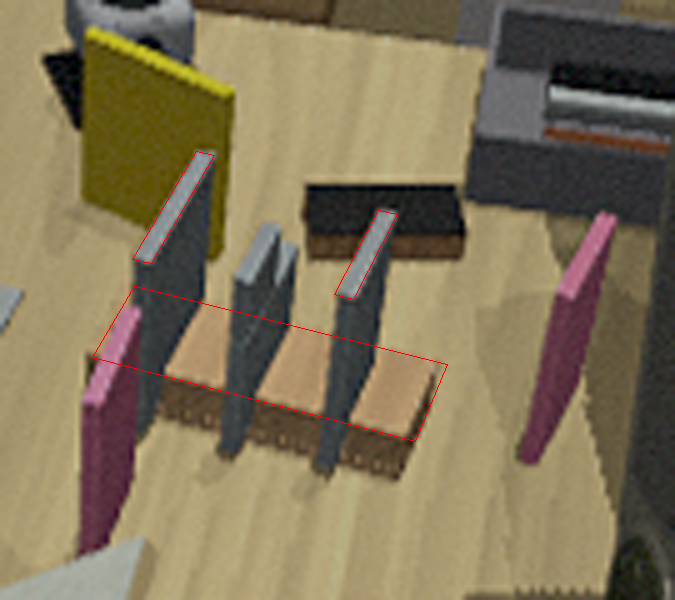

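View pics/m3.png

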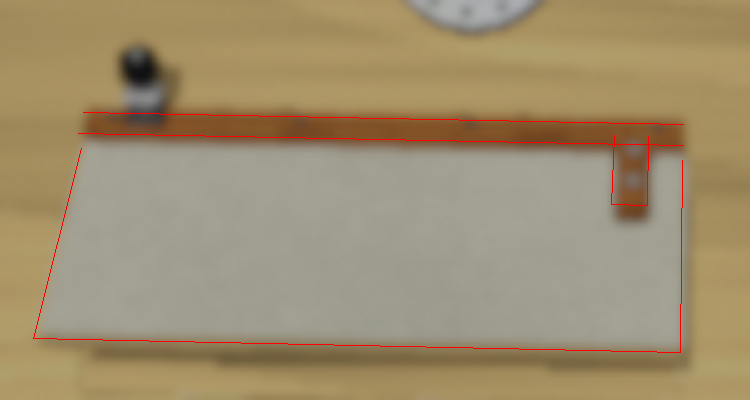

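View pics/m4.png

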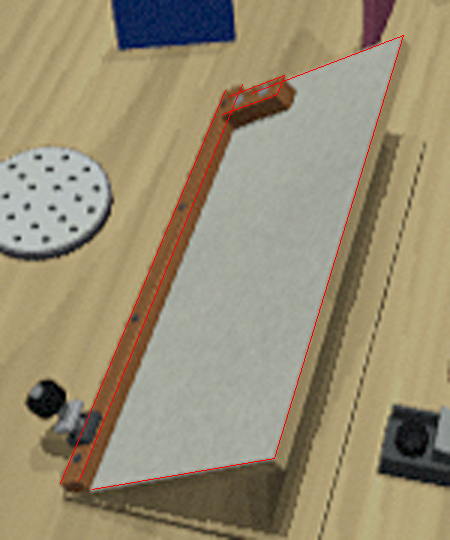

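```bash
cat > fit2.py <<'E'
from h import *
from workcell import cams
from scipy.optimize import differential_evolution
P={n:cams.camera_params(n) for n in("top","side")}
IM={n:cv2.imread(f"pics/{n}0.png") for n in P}
B={n:IM[n][...,0].astype(float) for n in P}
def samp2(img,uv): return map_coordinates(img,[uv[:,1],uv[:,0]],order=1,mode="nearest")
def edge(c,a,b,inn,d,n=60):
    # mean (inside - outside), offset d px each side in image of the 3D segment; inn=3D point inside
    uv=proj(P[c],samp([(a,b)],n)); i=proj(P[c],inn[None])[0]
    t=uv[-1]-uv[0]; nn=np.array([-t[1],t[0]])/np.linalg.norm(t)
    if nn@(i-uv.mean(0))<0: nn=-nn
    return (samp2(B[c],uv+nn*d)-samp2(B[c],uv-nn*d)).mean()
def panel(q,w): return rect(np.array([q[0],q[1],0]),Rz(q[2]),(-.006,.006),(-w/2,w/2),.15)
def cost(q,w,cs,d=1.0):
    s=0
    for c in cs:
        inn=np.array([q[0],q[1],.15])
        s-=sum(k*edge(c,a,b,inn,d) for k,(a,b) in zip((1,2,1,2),panel(q,w)))
    return s
a=np.deg2rad(38); ca,sa=np.cos(a),np.sin(a)
def bedT(q):
    return np.array([q[0],q[1],.03]),Rz(q[2])@np.array([[ca,0,sa],[0,1,0],[-sa,0,ca]])
def bcost(q,cs,d=1.0):
    o,Rb=bedT(q); L=.21; pt=lambda x,y,z:o+Rb@np.array([x,y,z]); s=0; inn=pt(-.09,0.03,0)
    for c in cs:
        s-=2*edge(c,pt(-.185,-L,0),pt(-.185,L,0),inn,d)+edge(c,pt(-.185,-L,0),pt(-.01,-L,0),inn,d)+edge(c,pt(-.185,L,0),pt(-.01,L,0),inn,d)
        if c=="top": s-=edge(c,pt(0,-.13,.014),pt(0,L,.014),inn,d)   # cleat's upper inner edge hides corner? from above
        # cleat outer edge: cleat dark inside vs wood
        s-=edge(c,pt(.022,-L,.014),pt(.022,L-.06,.014),pt(.05,0,0),d)
        st=q[3]
        # stop inner side, base hidden/visible: use block top edge (dark inside)
        s-=.5*edge(c,pt(-.07,st+.012,.022 if c=="top" else 0),pt(-.01,st+.012,.022 if c=="top" else 0),inn,d)
    return s
if __name__=="__main__":
    for cs in (["top"],["side"],["top","side"]):
        for nm,w,c0 in (("wide",.12,(.52,-.334)),("narrow",.09,(.4,-.314))):
            r=differential_evolution(cost,[(c0[0]-.02,c0[0]+.02),(c0[1]-.02,c0[1]+.02),(-.25,-.05)],args=(w,cs),seed=1,tol=1e-6)
            print(cs,nm,np.round(r.x,4),round(r.fun,1))
        r=differential_evolution(bcost,[(.61,.65),(.13,.17),(-.05,.04),(-.19,-.16)],args=(cs,),seed=1,tol=1e-6)
        print(cs,"bed",np.round(r.x,4),round(r.fun,1))
E
python3 fit2.py
```

```text
['top'] wide [ 0.5235 -0.3388 -0.1446] -230.5
['top'] narrow [ 0.4017 -0.3183 -0.1442] -225.4
['top'] bed [ 0.6321  0.1557 -0.0087 -0.1767] -242.7
['side'] wide [ 0.5224 -0.3349 -0.1411] -637.4
['side'] narrow [ 0.3998 -0.3151 -0.1439] -548.0
['side'] bed [ 0.6331  0.1566 -0.0107 -0.1756] -398.3
['top', 'side'] wide [ 0.5225 -0.3361 -0.1452] -839.7
['top', 'side'] narrow [ 0.4001 -0.3166 -0.1482] -732.1
['top', 'side'] bed [ 0.6329  0.1562 -0.0101 -0.1756] -632.7
```

```bash
cat > plan.py <<'E'
from h import *
from workcell import readout
a=np.deg2rad(38); ca,sa=np.cos(a),np.sin(a)
BED=[.6327,.1562,-.0100]; STOP=-.176
WIDE=[.5228,-.3362,-.144]; NARR=[.4005,-.3163,-.144]
def bedT(q=BED): return np.array([q[0],q[1],.03]),Rz(q[2])@np.array([[ca,0,sa],[0,1,0],[-sa,0,ca]])
def state():
    s=readout.get_state(); o=s["orientation"]
    return s,s["tcp_pos"],R.from_quat([o[1],o[2],o[3],o[0]]).as_matrix()
def rows(tg):
    """tg: list of (pos,R) world targets -> print rows"""
    s,p,Rm=state()
    for P_,R_ in tg:
        d=Rm.T@(P_-p); rv=R.from_matrix(Rm.T@R_).as_rotvec()
        print([round(float(v),4) for v in d]+[round(float(v),4) for v in rv])
def show():
    s,p,Rm=state(); print("t",round(s["clock"],2),"tcp",np.round(p,4),"x",np.round(Rm[:,0],3),"y",np.round(Rm[:,1],3),"q",np.round(s["joint_pos"],3),"F",np.round(s["wrist_force"],2),"gap",round(s["finger_gap"],4))
def tooldown(yaw,sgn):  # x down, y along sgn*panel x
    x=np.array([0,0,-1.]); y=sgn*Rz(yaw)[:,0]; return np.stack([x,y,np.cross(x,y)],1)
E
python3 - <<'E'
from plan import *
show()
for s in(1,-1):
    T=tooldown(-.144,s); rows([(np.array([.5228,-.3362,.23]),T)])
E
```

```text
t 0.9 tcp [ 0.2153 -0.5332  0.2047] x [ 0. -0. -1.] y [ 0.374 -0.927  0.   ] q [-1.327  0.313  0.046  1.304 -0.     1.431] F [-1.24 -0.33  0.18] gap 0.0851
[-0.0254, -0.0675, -0.3589, -1.043, 0.0001, -0.0002]
[-0.0254, -0.0675, -0.3589, 2.0986, -0.0002, -0.0001]
```

Call:
drive_tool(moves=[[[-0.025, -0.013, -0.06, -0.17, 0, 0, 110], [-0.025, -0.027, -0.12, -0.35, 0, 0, 110], [-0.025, -0.04, -0.18, -0.52, 0, 0, 110], [-0.025, -0.053, -0.24, -0.7, 0, 0, 110], [-0.025, -0.065, -0.3, -0.87, 0, 0, 110]]], squeeze=60)

```text
clock: 1.52
tcp_pos: [0.4707, -0.3594, 0.2299]
orientation: [0.417, 0.571, 0.416, -0.571]
wrist_force: [0.4, -0.6, 0.6]
finger_gap: 0.0485
```

Run:
```python
from plan import *
show(); rows([(np.array([.5228,-.3362,.22]),tooldown(-.144,1))])
```

```text
t 1.52 tcp [ 0.4707 -0.3594  0.2299] x [ 0.001 -0.001 -1.   ] y [ 0.952 -0.306  0.001] q [-0.787  0.342  0.148  1.376 -0.     1.095] F [ 0.44 -0.63  0.56] gap 0.0485
[0.0099, 0.0425, -0.038, -0.1674, 0.0006, -0.0007]
```

Call:
drive_tool(moves=[[[0.01, 0.0425, -0.038, -0.1675, 0, 0, 115], [0.01, 0.0425, -0.038, -0.1675, 0, 0, 115], [0.025, 0.0425, -0.038, -0.1675, 0, 0, 115], [0.04, 0.0425, -0.038, -0.1675, 0, 0, 115], [0.058, 0.0425, -0.038, -0.1675, 0, 0, 115]]])

```text
clock: 2.15
tcp_pos: [0.5213, -0.3372, 0.1708]
orientation: [-0.462, -0.535, -0.462, 0.535]
wrist_force: [-0.2, 0.4, -0.2]
finger_gap: 0.047
```

Run:
```python
from plan import *
from workcell import cams
show()
for c,(x0,x1,y0,y1),k in (("side",(250,410,20,200),3),("top",(300,460,150,270),4)):
    im=cams.read_camera(c); cv2.imwrite(f"pics/g1{c}.png",cv2.resize(im[y0:y1,x0:x1],None,fx=k,fy=k,interpolation=cv2.INTER_CUBIC))
```

```text
t 2.15 tcp [ 0.5213 -0.3372  0.1708] x [ 0.    -0.001 -1.   ] y [ 0.989 -0.146  0.   ] q [-0.703  0.413  0.108  1.266 -0.     1.014] F [-0.19  0.4  -0.21] gap 0.047
```

View pics/g1side.png

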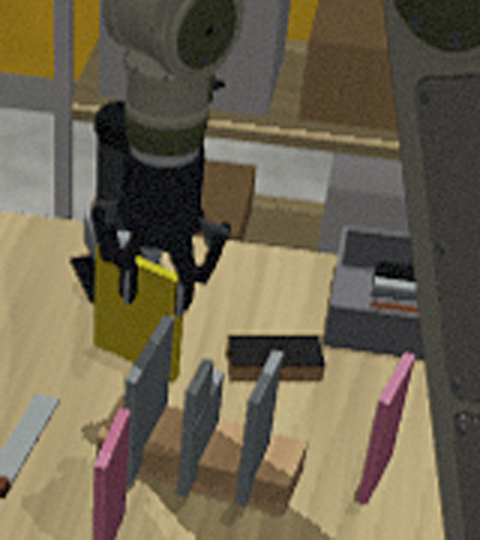

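View pics/g1top.png

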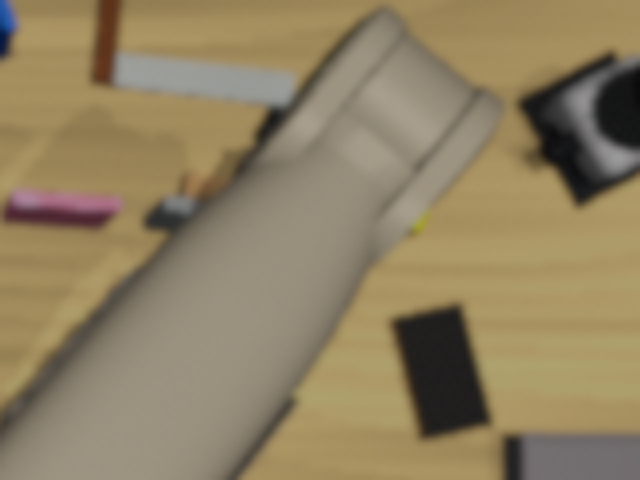

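Run:
```python
from plan import *
from workcell import cams
s,p,Rm=state(); P=cams.camera_params("side")
for k in (-.03,0,.03):
    print((proj(P,[p+Rm[:,1]*k])[0]-[250,20])*3)
X=np.array([[.5228,-.3362,.15]]); print((proj(P,X)[0]-[250,20])*3)
im=cv2.imread("pics/g1side.png"); cv2.imwrite("pics/g2.png",cv2.resize(im[150:400,50:280],None,fx=2.4,fy=2.4,interpolation=cv2.INTER_CUBIC))
```

```text
[180.12665168 337.20376548]
[152.21556708 330.68285041]
[124.59165939 324.22902899]
[148.81756329 345.46505538]
```

View pics/g2.png

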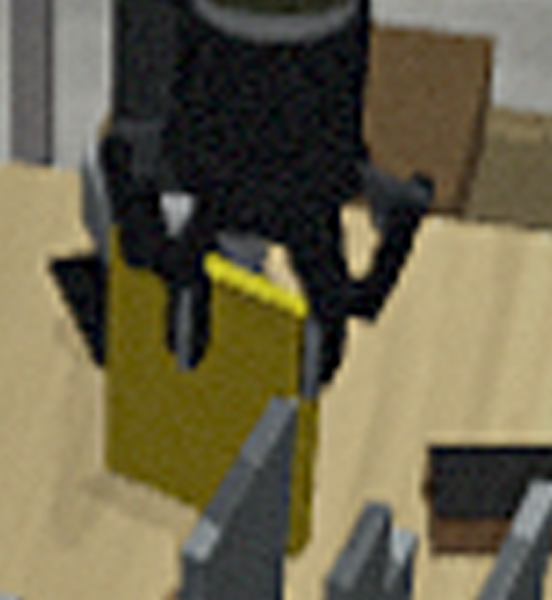

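Call:
drive_tool(moves=[[[0.01, 0.0015, -0.001, 0, 0, 0, 115], [0.02, 0.0015, -0.001, 0, 0, 0, 115], [0.03, 0.0015, -0.001, 0, 0, 0, 115], [0.036, 0.0015, -0.001, 0, 0, 0, 115], [0.036, 0.0015, -0.001, 0, 0, 0, 115]]])

```text
clock: 2.88
tcp_pos: [0.5214, -0.335, 0.1324]
orientation: [-0.46, -0.535, -0.464, 0.536]
wrist_force: [-0.0, 0.2, -0.7]
finger_gap: 0.047
```

Run:
```python
from plan import *
from workcell import cams
show()
for c,(x0,x1,y0,y1),k in (("side",(265,365,70,170),6),):
    im=cams.read_camera(c); cv2.imwrite(f"pics/g3{c}.png",cv2.resize(im[y0:y1,x0:x1],None,fx=k,fy=k,interpolation=cv2.INTER_CUBIC))
s,p,Rm=state(); P=cams.camera_params("side")
for k in (-.03,0,.03): print((proj(P,[p+Rm[:,1]*k])[0]-[265,70])*6)
```

```text
t 2.88 tcp [ 0.5214 -0.335   0.1324] x [-0.004  0.003 -1.   ] y [ 0.989 -0.146 -0.005] q [-0.7    0.432  0.042  1.186 -0.     1.017] F [-0.02  0.19 -0.67] gap 0.047
[262.61331165 432.37604362]
[207.83477749 419.29064807]
[153.60986766 406.33750128]
```

View pics/g3side.png

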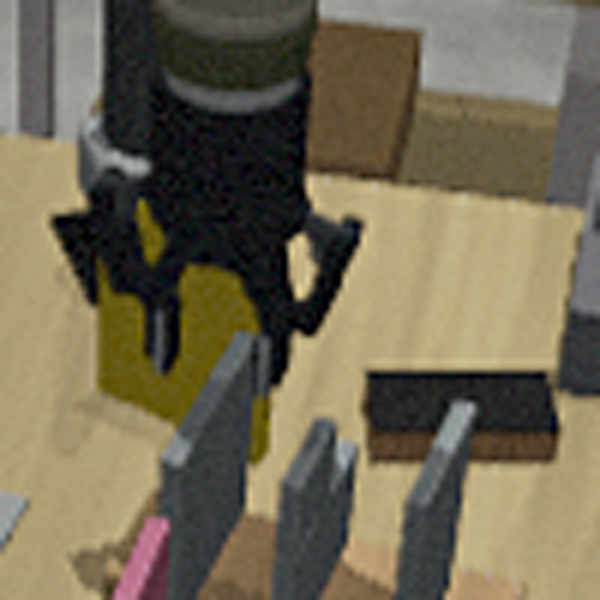

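Run:
```python
from plan import *
from workcell import cams
for c in("side","top"):
    P=cams.camera_params(c); im=cv2.imread(f"pics/{c}0.png")
    for z,r in ((0,.1),(0.02,.09)):
        t=np.linspace(0,2*np.pi,60); uv=proj(P,np.c_[r*np.cos(t),r*np.sin(t),0*t+z])
        cv2.polylines(im,[np.int32(uv)],True,(0,0,255),1)
    uv=proj(P,[[0.215,-.533,.205],[0,0,.0]]);print(c,uv)
    for u in uv: cv2.circle(im,tuple(int(v) for v in u),2,(0,255,0),-1)
    cv2.imwrite(f"pics/b_{c}.png",im)
```

```text
side [[405.9747188   99.06268288]
 [466.10772454 282.71004258]]
top [[426.76705462 300.79307692]
 [254.16565971 360.09732264]]
```

View pics/b_side.png

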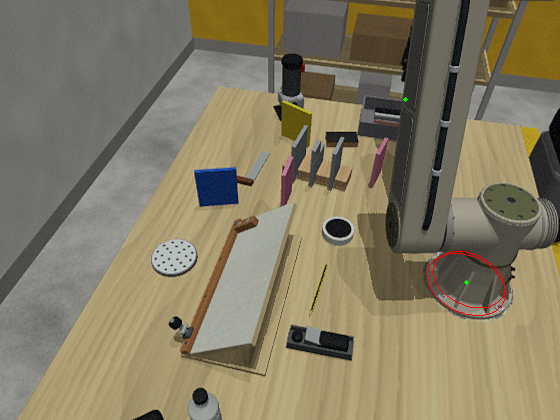

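View pics/b_top.png

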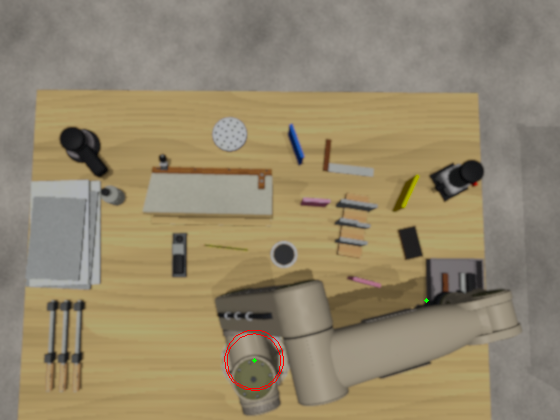

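Call:
drive_tool(moves=[[[0.005, 0.0015, 0.001, 0, 0, 0, 115], [0.01, 0.0015, 0.001, 0, 0, 0, 115], [0.014, 0.0015, 0.001, 0, 0, 0, 115], [0.014, 0.0015, 0.001, 0, 0, 0, 115], [0.014, 0.0015, 0.001, 0, 0, 0, 115]]])

```text
clock: 3.55
tcp_pos: [0.523, -0.3364, 0.1189]
orientation: [-0.461, -0.535, -0.464, 0.536]
wrist_force: [0.3, 0.0, 1.1]
finger_gap: 0.0466
```

Run:
```python
from plan import *
from workcell import cams
show()
for c,(x0,x1,y0,y1),k in (("side",(265,365,70,170),6),):
    im=cams.read_camera(c); cv2.imwrite(f"pics/g4full.png",im);cv2.imwrite(f"pics/g4{c}.png",cv2.resize(im[y0:y1,x0:x1],None,fx=k,fy=k,interpolation=cv2.INTER_CUBIC))
s,p,Rm=state(); P=cams.camera_params("side")
for k in (-.03,0,.03): print((proj(P,[p+Rm[:,1]*k])[0]-[265,70])*6)
```

```text
t 3.55 tcp [ 0.523  -0.3364  0.1189] x [-0.003  0.002 -1.   ] y [ 0.989 -0.146 -0.004] q [-0.7    0.442  0.024  1.157 -0.     1.017] F [0.31 0.05 1.15] gap 0.0466
[258.78048762 451.94825957]
[204.4459922  438.85211248]
[150.65601024 425.8872085 ]
```

View pics/g4side.png

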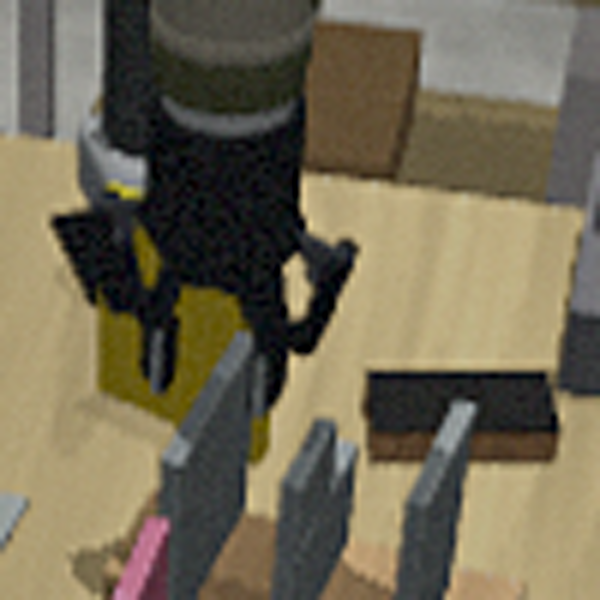

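Run:
```python
from plan import *
from workcell import cams
P=cams.camera_params("side")
im=cv2.imread("pics/g4full.png"); k=3;x0,y0=180,0
im=cv2.resize(im[0:200,180:440],None,fx=k,fy=k,interpolation=cv2.INTER_CUBIC)
s,p,Rm=state()
for d in (0,.05,.1,.15,.2,.25,.3):
    u=(proj(P,[p-Rm[:,0]*d])[0]-[x0,y0]+.5)*k; print(d,u); cv2.circle(im,tuple(int(v) for v in u),3,(0,0,255),-1)
    u=(proj(P,[p-Rm[:,0]*d+[0,-.025,0]])[0]-[x0,y0]+.5)*k; cv2.circle(im,tuple(int(v) for v in u),3,(0,255,0),-1)
cv2.imwrite("pics/g5.png",im)
```

```text
0 [358.7229961  430.92605624]
0.05 [360.8502074  391.49326735]
0.1 [363.09021885 349.96946659]
0.15 [365.45224701 306.18380319]
0.2 [367.94654068 259.9462923 ]
0.25 [370.58452949 211.04505916]
0.3 [373.37899905 159.24309298]
```

View pics/g5.png

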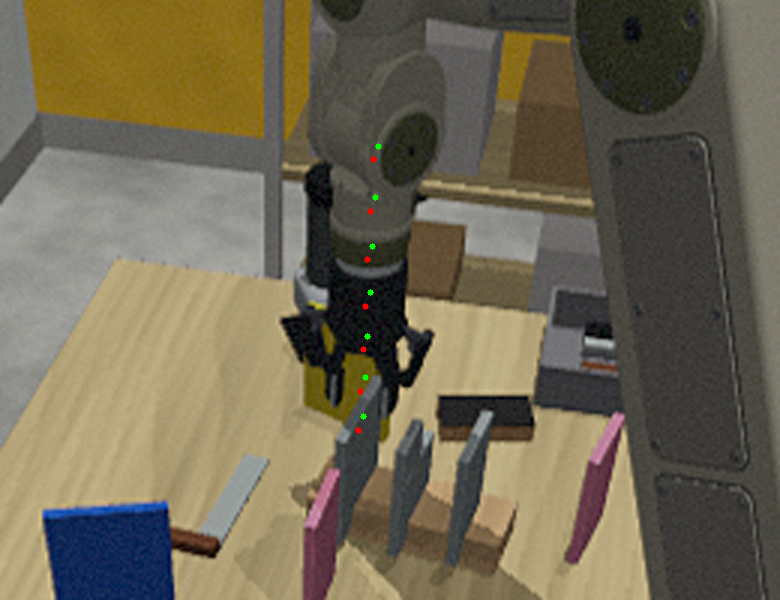

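Call:
drive_tool(moves=[[[0, 0, 0, 0, 0, 0, 170], [0, 0, 0, 0, 0, 0, 230], [0, 0, 0, 0, 0, 0, 230], [0, 0, 0, 0, 0, 0, 230], [0, 0, 0, 0, 0, 0, 230]]], squeeze=20)

```text
clock: 4.22
tcp_pos: [0.5233, -0.3365, 0.1193]
orientation: [-0.461, -0.535, -0.463, 0.536]
wrist_force: [0.6, 0.3, 2.1]
finger_gap: 0.0109
```

Run:
```python
from plan import *
from workcell import cams
show()
for c,(x0,x1,y0,y1),k in (("side",(265,365,70,170),6),):
    im=cams.read_camera(c); cv2.imwrite(f"pics/g6full.png",im);cv2.imwrite(f"pics/g6{c}.png",cv2.resize(im[y0:y1,x0:x1],None,fx=k,fy=k,interpolation=cv2.INTER_CUBIC))
```

```text
t 4.22 tcp [ 0.5233 -0.3365  0.1193] x [-0.003  0.002 -1.   ] y [ 0.989 -0.146 -0.003] q [-0.7    0.442  0.024  1.157 -0.     1.017] F [0.6  0.28 2.1 ] gap 0.0109
```

View pics/g6side.png

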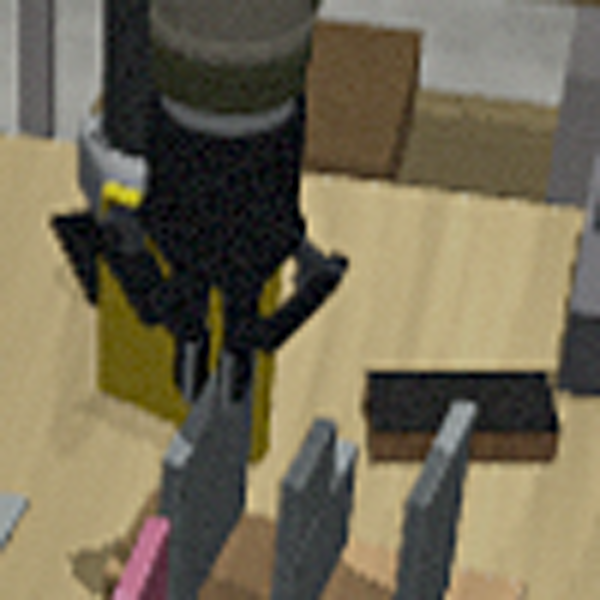

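Run:
```python
from plan import *
from workcell import cams
P=cams.camera_params("side")
full=cv2.imread("pics/g6full.png"); k=10;x0,y0=285,112
s,p,Rm=state()
out=[]
for dx,dy,dz in ((0,0,0),(0,-.025,0),(0,0,.025)):
    im=cv2.resize(full[y0:y0+48,x0:x0+28],None,fx=k,fy=k,interpolation=cv2.INTER_CUBIC)
    for sg in(1,-1):
        for yy in (.006,.016):
            q=[p+Rm@np.array([x,sg*yy,z])+[dx,dy,dz] for x,z in ((-.03,-.011),(0,-.011),(0,.011),(-.03,.011))]
            uv=(proj(P,q)-[x0,y0]+.5)*k; cv2.polylines(im,[np.int32(uv)],True,(0,0,255) if yy<.01 else (0,255,0),1)
    c=np.array([.5228,-.3362,0]);Rp=Rz(-.144)
    q=[c+Rp@np.array([-.006,y,z]) for y,z in ((-.06,.15),(.06,.15),(.06,.04),(-.06,.04))]
    uv=(proj(P,q)-[x0,y0]+.5)*k; cv2.polylines(im,[np.int32(uv)],True,(255,255,0),1)
    out.append(im)
cv2.imwrite("pics/g7.png",cv2.resize(np.hstack(out),(800,457)))
```

```text
(no output)
```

View pics/g7.png

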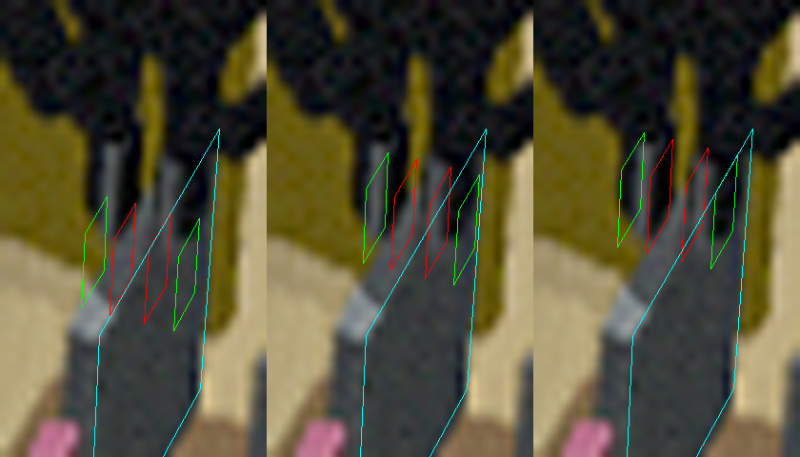

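Call:
drive_tool(moves=[[[0, 0, 0, 0, 0, 0, 190], [0, 0, 0, 0, 0, 0, 170], [0.007, 0, 0, 0, 0, 0, 170], [0.007, 0, 0, 0, 0, 0, 230], [0.007, 0, 0, 0, 0, 0, 230]]], squeeze=60)

```text
clock: 4.9
tcp_pos: [0.5227, -0.3361, 0.1115]
orientation: [-0.46, -0.535, -0.464, 0.536]
wrist_force: [1.0, 0.1, -4.7]
finger_gap: 0.0103
```

Call:
drive_tool(moves=[[[0, 0, 0, 0, 0, 0, 230], [-0.01, 0, 0, 0, 0, 0, 230], [-0.025, 0, 0, 0, 0, 0, 230], [-0.04, 0, 0, 0, 0, 0, 230], [-0.06, 0, 0, 0, 0, 0, 230]]], squeeze=60)

```text
clock: 5.52
tcp_pos: [0.5229, -0.3363, 0.1728]
orientation: [-0.46, -0.535, -0.464, 0.536]
wrist_force: [-0.2, 0.0, -4.3]
finger_gap: 0.0103
```

Run:
```python
from plan import *
from workcell import cams
show()
for c,(x0,x1,y0,y1),k in (("side",(250,370,50,180),4.6),):
    im=cams.read_camera(c); cv2.imwrite(f"pics/g8full.png",im);cv2.imwrite(f"pics/g8{c}.png",cv2.resize(im[y0:y1,x0:x1],None,fx=k,fy=k,interpolation=cv2.INTER_CUBIC))
```

```text
t 5.53 tcp [ 0.5229 -0.3363  0.1728] x [-0.004  0.003 -1.   ] y [ 0.989 -0.146 -0.004] q [-0.7    0.419  0.122  1.279 -0.     1.017] F [-0.19  0.01 -4.26] gap 0.0103
```

View pics/g8side.png

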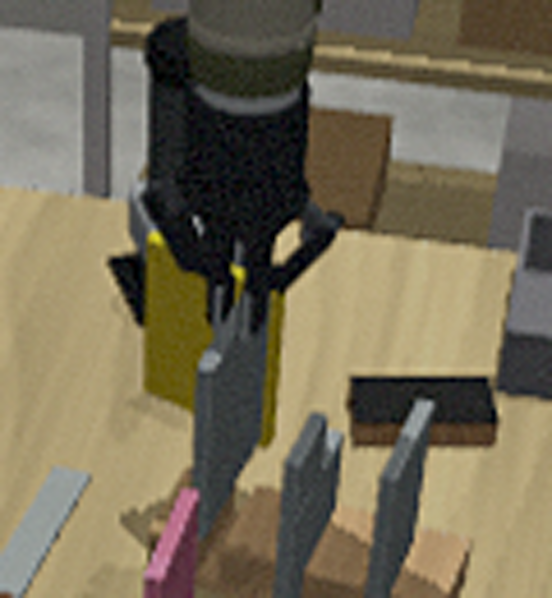

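```bash
cat >> plan.py <<'E'
def layR(d): # tool rot, d rad above the slope
    o,Rb=bedT(); c,s=np.cos(d),np.sin(d)
    return Rb@np.array([[c,s,0],[0,0,-1],[-s,c,0]])
def tcp_for(corner,yb,d,cx=.1015,cy=-.006,cz=0.):
    """TCP so that the foot corner (tool cx,cy,cz) lies at bed (corner[0],yb,corner[1])"""
    o,Rb=bedT(); Rt=layR(d); return o+Rb@np.array([corner[0],yb,corner[1]])-Rt@np.array([cx,cy,cz]),Rt
def bedof(X):
    o,Rb=bedT(); return Rb.T@(np.asarray(X)-o)
E
python3 - <<'E'
from plan import *
show()
d=np.deg2rad(20)
T,Rt=tcp_for((-.03,.06),-.098,d); print("A",T, "foot",T+Rt@[.1015,0,0])
s,p,Rm=state()
up=p+[0,0,.14]
mid=(up*.3+.7*np.r_[T[:2],.33]); 
rows([(up,Rm),(np.r_[T[:2],.33],Rm),(T,Rt)])
E
```

```text
t 5.58 tcp [ 0.5241 -0.3373  0.1761] x [-0. -0. -1.] y [ 0.989 -0.146 -0.   ] q [-0.7    0.417  0.127  1.281 -0.     1.017] F [ 1.01 -0.69 -1.08] gap 0.0102
A [0.59632264 0.05855889 0.18500689] foot [0.65010675 0.05802103 0.09893001]
[-0.14, -0.0, 0.0, 0.0, 0.0, 0.0]
[-0.1539, 0.0136, -0.4021, 0.0, 0.0, 0.0]
[-0.0089, 0.0136, -0.4021, -0.1329, 0.0382, 0.558]
```

Call:
drive_tool(moves=[[[-0.05, 0, 0, 0, 0, 0, 230], [-0.1, 0, 0, 0, 0, 0, 230], [-0.14, 0, -0.02, 0, 0, 0, 230], [-0.15, 0, -0.06, -0.03, 0.005, 0.05, 230], [-0.15, 0.003, -0.11, -0.06, 0.01, 0.12, 230]]])

```text
clock: 6.2
tcp_pos: [0.5444, -0.229, 0.3279]
orientation: [0.508, 0.551, 0.446, -0.489]
wrist_force: [1.6, 0.0, -3.2]
finger_gap: 0.01
```

Run:
```python
from plan import *
show()
T,Rt=tcp_for((-.03,.06),-.098,np.deg2rad(20))
rows([(T+[0,0,.12],Rt),(T,Rt)])
```

```text
t 6.2 tcp [ 0.5444 -0.229   0.3279] x [ 0.124 -0.006 -0.992] y [ 0.988 -0.086  0.124] q [-0.569  0.237  0.235  1.46   0.062  1.092] F [ 1.65  0.04 -3.18] gap 0.01
[0.0274, 0.0237, -0.2909, -0.0742, 0.0213, 0.4333]
[0.1465, 0.0087, -0.2903, -0.0742, 0.0213, 0.4333]
```

Call:
drive_tool(moves=[[[0.005, 0.005, -0.06, -0.015, 0.004, 0.09, 230], [0.01, 0.01, -0.12, -0.03, 0.008, 0.18, 230], [0.016, 0.015, -0.18, -0.045, 0.012, 0.27, 230], [0.022, 0.02, -0.24, -0.06, 0.017, 0.36, 230], [0.0275, 0.0235, -0.291, -0.074, 0.021, 0.433, 230]]])

```text
clock: 6.82
tcp_pos: [0.5949, 0.0609, 0.3052]
orientation: [0.617, 0.62, 0.339, -0.345]
wrist_force: [2.5, 0.1, -4.1]
finger_gap: 0.0099
```

Run:
```python
from plan import *
show()
T,Rt=tcp_for((-.03,.05),-.098,np.deg2rad(20))
rows([(T,Rt)])
```

```text
t 6.83 tcp [0.5949 0.0609 0.3052] x [ 0.532 -0.005 -0.847] y [ 0.847 -0.008  0.532] q [-0.042 -0.13  -0.377  0.763  0.017  1.543] F [ 2.5   0.12 -4.09] gap 0.0099
[0.106, -0.0721, 0.0023, 0.0005, -0.0005, -0.002]
```

Call:
drive_tool(moves=[[[0.02, -0.014, 0.002, 0, 0, -0.002, 230], [0.045, -0.03, 0.002, 0, 0, -0.002, 230], [0.07, -0.048, 0.002, 0, 0, -0.002, 230], [0.092, -0.063, 0.002, 0, 0, -0.002, 230], [0.106, -0.072, 0.002, 0, 0, -0.002, 230]]])

```text
clock: 7.45
tcp_pos: [0.5882, 0.0591, 0.175]
orientation: [0.616, 0.619, 0.341, -0.347]
wrist_force: [-0.2, -0.4, -3.8]
finger_gap: 0.01
```

```bash
cat > look.py <<'E'
import sys
from plan import *
from workcell import cams
tag=sys.argv[1]; w=float(sys.argv[2])
show()
s,p,Rt=state()
P={c:cams.camera_params(c) for c in("side","top")}
def outl(c,im,k,x0,y0):
    for y in(-.006,.006):
        q=[p+Rt@np.array([x,y,z]) for x,z in ((-.0385,-w/2),(.1015,-w/2),(.1015,w/2),(-.0385,w/2))]
        uv=(proj(P[c],q)-[x0,y0]+.5)*k; cv2.polylines(im,[np.int32(uv)],True,(0,0,255),1)
    o,Rb=bedT()
    for L in ([(-.185,-.21,0),(-.185,.21,0),(0,.21,0),(0,-.21,0)],[(0,STOP+.012,0),(-.07,STOP+.012,0),(-.07,STOP+.012,.022),(0,STOP+.012,.022)],[(0,-.21,.014),(0,.21,.014),(.022,.21,.014),(.022,-.21,.014)]):
        uv=(proj(P[c],[o+Rb@np.array(v) for v in L])-[x0,y0]+.5)*k; cv2.polylines(im,[np.int32(uv)],True,(0,255,0),1)
for c,(x0,x1,y0,y1),k in (("side",(170,310,170,360),3.1),("top",(135,285,130,225),5)):
    full=cams.read_camera(c); cv2.imwrite(f"pics/{tag}_{c}_full.png",full)
    im=cv2.resize(full[y0:y1,x0:x1],None,fx=k,fy=k,interpolation=cv2.INTER_CUBIC)
    cv2.imwrite(f"pics/{tag}_{c}_raw.png",im); 
    im=im.copy(); outl(c,im,k,x0,y0); cv2.imwrite(f"pics/{tag}_{c}.png",im)
E
python3 look.py A 0.12
```

```text
t 7.45 tcp [0.5882 0.0591 0.175 ] x [ 0.527 -0.005 -0.85 ] y [ 0.85  -0.008  0.527] q [-0.047 -0.066 -0.647  0.435  0.02   1.539] F [-0.18 -0.4  -3.8 ] gap 0.01
```

View pics/A_side.png

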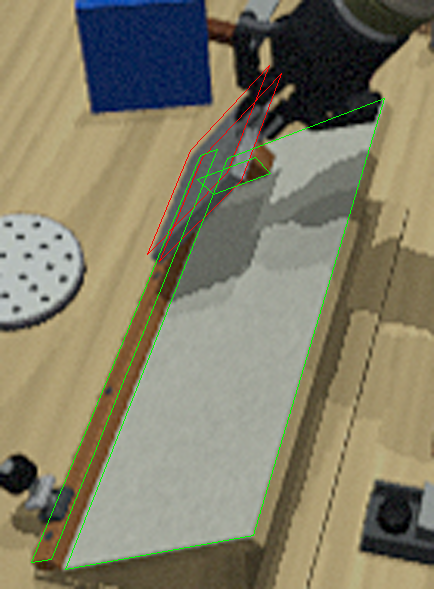

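View pics/A_top.png

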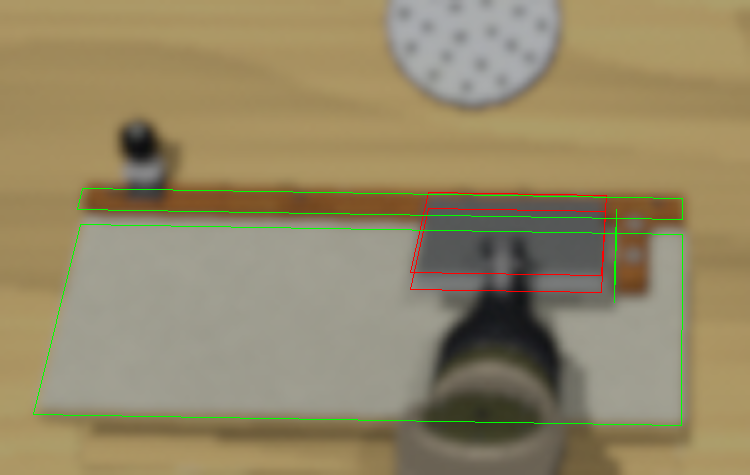

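Run:
```python
from plan import *
s,p,Rm=state(); show()
print("corner bed",bedof(p+Rm@[.1015,-.006,0]))
for c in ((-.015,.02),(-.012,.008),(-.012,0.002)):
    rows([tcp_for(c,-.098,np.deg2rad(20))])
```

```text
t 7.55 tcp [0.5873 0.059  0.1739] x [ 0.525 -0.005 -0.851] y [ 0.851 -0.008  0.525] q [-0.047 -0.065 -0.647  0.437  0.02   1.539] F [-0.77 -0.53 -4.4 ] gap 0.0102
corner bed [-0.03051053 -0.0975437   0.04513305]
[0.0233, -0.0188, 0.0004, 0.0004, -0.0006, 0.0063]
[0.0302, -0.029, 0.0004, 0.0004, -0.0006, 0.0063]
[0.0323, -0.0346, 0.0004, 0.0004, -0.0006, 0.0063]
```

Call:
drive_tool(moves=[[[0.01, -0.008, 0, 0, 0, 0.006, 230], [0.02, -0.016, 0, 0, 0, 0.006, 230], [0.026, -0.023, 0, 0, 0, 0.006, 230], [0.03, -0.029, 0, 0, 0, 0.006, 230], [0.03, -0.029, 0, 0, 0, 0.006, 230]]])

```text
clock: 8.18
tcp_pos: [0.5777, 0.0592, 0.1325]
orientation: [0.616, 0.62, 0.341, -0.346]
wrist_force: [0.6, -0.5, -3.9]
finger_gap: 0.0102
```

```bash
python3 look.py B 0.12
python3 - <<'E'
from plan import *
s,p,Rm=state(); show()
print("corner bed",bedof(p+Rm@[.1015,-.006,0]))
for c in ((-.012,0.002),(-.012,-.004)):
    rows([tcp_for(c,-.098,np.deg2rad(20))])
E
```

```text
t 8.18 tcp [0.5777 0.0592 0.1325] x [ 0.529 -0.005 -0.849] y [ 0.849 -0.008  0.529] q [-0.048 -0.041 -0.743  0.312  0.021  1.538] F [ 0.6  -0.45 -3.89] gap 0.0102
t 8.28 tcp [0.5788 0.0591 0.1336] x [ 0.53  -0.005 -0.848] y [ 0.848 -0.008  0.53 ] q [-0.048 -0.041 -0.741  0.312  0.021  1.538] F [ 0.09  0.18 -3.22] gap 0.0101
corner bed [-0.0121752  -0.09756944  0.00876507]
[0.0025, -0.0063, 0.0004, 0.0004, -0.0006, -0.0004]
[0.0045, -0.0119, 0.0004, 0.0004, -0.0006, -0.0004]
```

View pics/B_side.png

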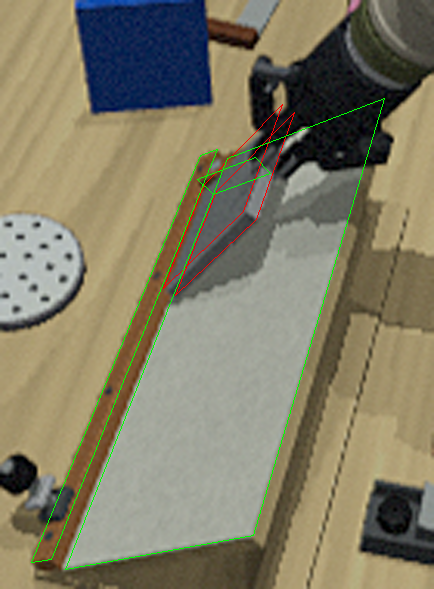

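View pics/B_top.png

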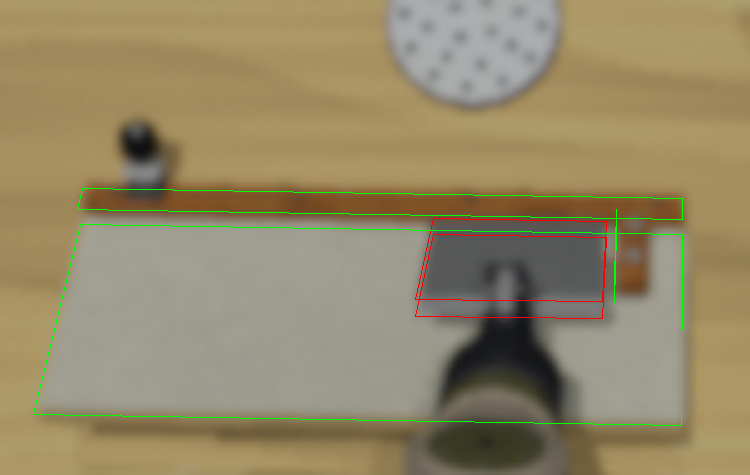

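Call:
drive_tool(moves=[[[0.001, -0.003, 0, 0, 0, 0, 230], [0.002, -0.005, 0, 0, 0, 0, 230], [0.003, -0.0075, 0, 0, 0, 0, 230], [0.003, -0.0085, 0, 0, 0, 0, 230], [0.003, -0.0085, 0, 0, 0, 0, 230]]])

```text
clock: 8.9
tcp_pos: [0.5738, 0.0591, 0.1272]
orientation: [0.617, 0.62, 0.339, -0.345]
wrist_force: [1.2, -0.1, -3.9]
finger_gap: 0.0103
```

```bash
cat > st.py <<'E'
from plan import *
s,p,Rm=state(); show()
o,Rb=bedT()
print("corner bed",bedof(p+Rm@[.1015,-.006,0]),"tcp bed",bedof(p),"F bed",np.round(Rb.T@s["wrist_force"],2),"T",np.round(s["ft_torque"],2), "delta",np.degrees(np.arcsin(-(Rb.T@Rm)[2,0])), "side",(Rb.T@Rm)[:,0].round(4))
E
python3 st.py
```

```text
t 8.9 tcp [0.5738 0.0591 0.1272] x [ 0.532 -0.005 -0.847] y [ 0.847 -0.008  0.532] q [-0.049 -0.044 -0.763  0.291  0.021  1.538] F [ 1.21 -0.06 -3.86] gap 0.0103
corner bed [-0.01209118 -0.09761298  0.00080831] tcp bed [-0.10549594 -0.09766708  0.04098042] F bed [ 3.33 -0.04 -2.29] T [-0.06  0.39  0.01] delta 19.888869087216353 side [ 9.404e-01  6.000e-04 -3.402e-01]
```

Call:
drive_tool(moves=[[[0.0005, -0.001, 0, 0, 0, 0, 230], [0.001, -0.002, 0, 0, 0, 0, 230], [0.001, -0.003, 0, 0, 0, 0, 230], [0.001, -0.003, 0, 0, 0, 0, 230], [0.001, -0.003, 0, 0, 0, 0, 230]]])

```text
clock: 9.52
tcp_pos: [0.5725, 0.0591, 0.1255]
orientation: [0.617, 0.621, 0.339, -0.345]
wrist_force: [2.4, 0.5, -0.1]
finger_gap: 0.0101
```

```bash
python3 st.py
```

```text
t 9.53 tcp [0.5725 0.0591 0.1255] x [ 0.533 -0.005 -0.846] y [ 0.846 -0.008  0.533] q [-0.049 -0.045 -0.77   0.284  0.021  1.538] F [ 2.36  0.47 -0.07] gap 0.0101
corner bed [-0.01201211 -0.09762057 -0.00119677] tcp bed [-0.10547995 -0.0976719   0.03882834] F bed [1.9 0.5 1.4] T [-0.06 -0.22  0.06] delta 19.79873149218753 side [ 9.409e-01  5.000e-04 -3.387e-01]
```

Call:
drive_tool(moves=[[[0.0017, 0.001, 0, 0, 0, 0, 230], [0.0034, 0.0017, 0, 0, 0, 0, 230], [0.005, 0.0022, 0, 0, 0, 0, 230], [0.0068, 0.003, 0, 0, 0, 0, 230], [0.0068, 0.003, 0, 0, 0, 0, 230]]])

```text
clock: 10.15
tcp_pos: [0.5787, 0.059, 0.1211]
orientation: [0.617, 0.621, 0.339, -0.345]
wrist_force: [3.2, -0.5, -1.3]
finger_gap: 0.01
```

```bash
python3 st.py
```

```text
t 10.15 tcp [0.5787 0.059  0.1211] x [ 0.532 -0.005 -0.846] y [ 0.846 -0.008  0.532] q [-0.048 -0.026 -0.765  0.27   0.021  1.538] F [ 3.2  -0.48 -1.34] gap 0.01
corner bed [-0.00442663 -0.09768521 -0.00099045] tcp bed [-0.09787556 -0.09772798  0.03907881] F bed [ 3.35 -0.45  0.92] T [-0.14 -0.15  0.03] delta 19.825798260362255 side [ 9.407e-01  4.000e-04 -3.392e-01]
```

Call:
drive_tool(moves=[[[0.001, 0.0003, 0, 0, 0, 0, 230], [0.002, 0.0006, 0, 0, 0, 0, 230], [0.0025, 0.001, 0, 0, 0, 0, 230], [0.0025, 0.001, 0, 0, 0, 0, 230], [0.0025, 0.001, 0, 0, 0, 0, 230]]])

```text
clock: 10.78
tcp_pos: [0.5809, 0.0602, 0.1207]
orientation: [0.617, 0.621, 0.339, -0.343]
wrist_force: [-8.0, 4.1, 11.1]
finger_gap: 0.0104
```

```bash
python3 st.py
```

```text
t 10.78 tcp [0.5809 0.0602 0.1207] x [ 0.534 -0.003 -0.846] y [ 0.846 -0.007  0.534] q [-0.047 -0.022 -0.763  0.267  0.022  1.538] F [-8.    4.1  11.07] gap 0.0104
corner bed [-0.00242948 -0.09626251  0.00022967] tcp bed [-0.09593617 -0.09653545  0.04016305] F bed [-13.15   4.02   3.77] T [0.53 0.43 0.25] delta 19.742511167318575 side [ 0.9412  0.0028 -0.3378]
```

Call:
drive_tool(moves=[[[-0.001, 0, 0.001, 0, 0, 0, 230], [-0.001, 0, 0.001, 0, 0, 0, 205], [-0.001, 0, 0.001, 0, 0, 0, 185], [-0.001, 0, 0.001, 0, 0, 0, 165], [-0.001, 0, 0.001, 0, 0, 0, 145]]], squeeze=20)

```text
clock: 11.4
tcp_pos: [0.58, 0.0591, 0.1211]
orientation: [0.617, 0.621, 0.34, -0.344]
wrist_force: [-1.6, -0.5, -0.8]
finger_gap: 0.0368
```

```bash
python3 st.py; python3 look.py C .12
```

```text
t 11.4 tcp [0.58   0.0591 0.1211] x [ 0.533 -0.003 -0.846] y [ 0.846 -0.007  0.533] q [-0.05  -0.024 -0.764  0.27   0.024  1.536] F [-1.63 -0.53 -0.83] gap 0.0368
corner bed [-3.36383577e-03 -9.73280042e-02 -3.88736599e-05] tcp bed [-0.09683681 -0.09759608  0.0399734 ] F bed [-0.77 -0.55 -1.65] T [ 0.03  0.72 -0.01] delta 19.79086041174737 side [ 0.9409  0.0027 -0.3386]
t 11.4 tcp [0.58   0.0591 0.1211] x [ 0.533 -0.003 -0.846] y [ 0.846 -0.007  0.533] q [-0.05  -0.024 -0.764  0.27   0.024  1.536] F [-1.63 -0.53 -0.83] gap 0.0368
```

View pics/C_side_raw.png

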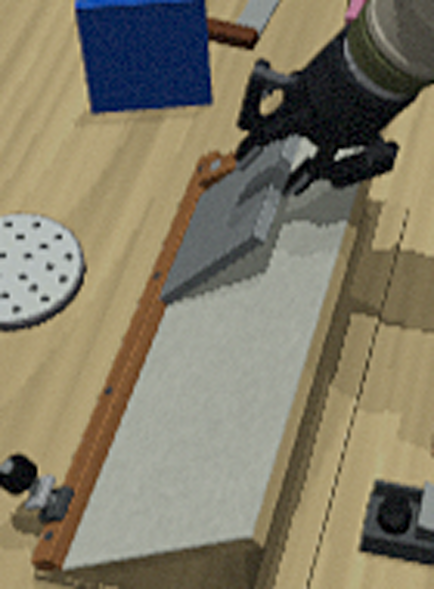

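View pics/C_top_raw.png

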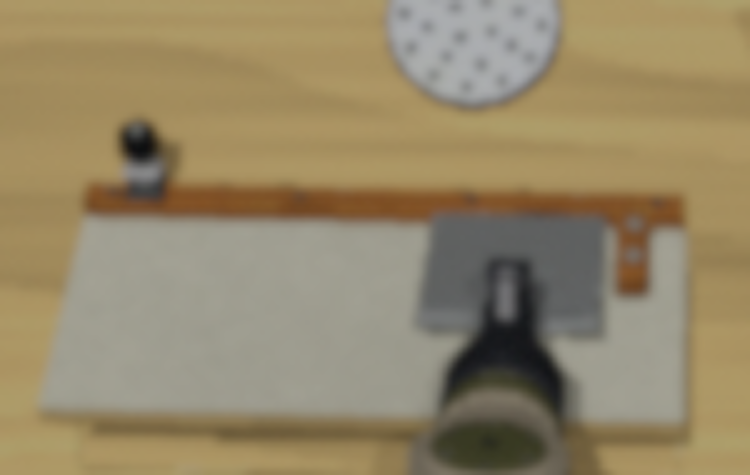

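Call:
drive_tool(moves=[[[0.0006, -0.0015, 0, 0, 0, 0, 145], [0.001, -0.003, 0, 0, 0, 0, 145], [0.0015, -0.0045, 0, 0, 0, 0, 145], [0.002, -0.0055, 0, 0, 0, 0, 145], [0.002, -0.0055, 0, 0, 0, 0, 145]]])

```text
clock: 12.12
tcp_pos: [0.5764, 0.0592, 0.1165]
orientation: [0.617, 0.621, 0.34, -0.344]
wrist_force: [-1.6, -0.5, -0.2]
finger_gap: 0.0366
```

```bash
python3 st.py
```

```text
t 12.12 tcp [0.5764 0.0592 0.1165] x [ 0.533 -0.003 -0.846] y [ 0.846 -0.007  0.533] q [-0.05  -0.025 -0.778  0.256  0.024  1.536] F [-1.62 -0.48 -0.24] gap 0.0366
corner bed [-0.00339508 -0.09730934 -0.00587681] tcp bed [-0.09687208 -0.09757728  0.03412605] F bed [-1.12 -0.49 -1.18] T [-0.02  0.84 -0.01] delta 19.785090530719128 side [ 0.941   0.0027 -0.3385]
```

Call:
drive_tool(moves=[[[0.0003, -0.001, 0, 0, 0, 0, 145], [0.0007, -0.002, 0, 0, 0, 0, 145], [0.001, -0.003, 0, 0, 0, 0, 145], [0.0013, -0.004, 0, 0, 0, 0, 145], [0.0013, -0.004, 0, 0, 0, 0, 145]]])

```text
clock: 12.75
tcp_pos: [0.5735, 0.0592, 0.1131]
orientation: [0.617, 0.621, 0.34, -0.344]
wrist_force: [-1.6, 0.3, -0.8]
finger_gap: 0.0369
```

```bash
python3 st.py; python3 look.py D .12
```

```text
t 12.75 tcp [0.5735 0.0592 0.1131] x [ 0.533 -0.003 -0.846] y [ 0.846 -0.007  0.533] q [-0.05  -0.026 -0.789  0.246  0.024  1.536] F [-1.6   0.27 -0.77] gap 0.0369
corner bed [-0.00355943 -0.09729868 -0.0103597 ] tcp bed [-0.09702439 -0.0975686   0.02967126] F bed [-0.79  0.25 -1.59] T [0.02 0.8  0.  ] delta 19.80231375117901 side [ 0.9409  0.0027 -0.3388]
t 12.75 tcp [0.5735 0.0592 0.1131] x [ 0.533 -0.003 -0.846] y [ 0.846 -0.007  0.533] q [-0.05  -0.026 -0.789  0.246  0.024  1.536] F [-1.6   0.27 -0.77] gap 0.0369
```

View pics/D_side_raw.png

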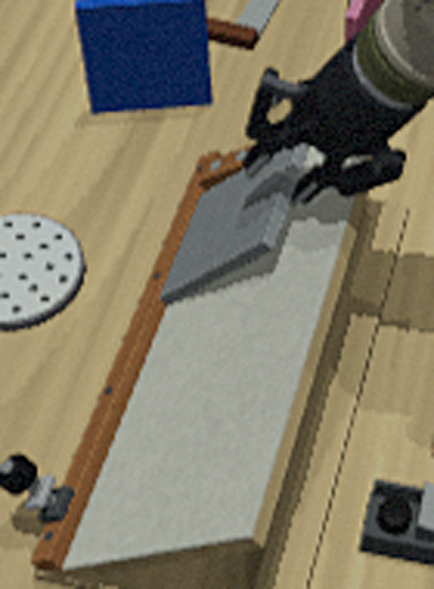

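Call:
drive_tool(moves=[[[-0.005, -0.0025, 0, 0, 0, 0, 145], [-0.01, -0.005, 0, 0, 0, 0, 145], [-0.015, -0.0075, 0, 0, 0, 0, 145], [-0.02, -0.01, 0, 0, 0, 0, 145], [-0.0255, -0.0125, 0, 0, 0, 0, 145]]])

```text
clock: 13.48
tcp_pos: [0.5494, 0.0594, 0.1287]
orientation: [0.617, 0.621, 0.339, -0.344]
wrist_force: [-0.4, -0.1, 0.4]
finger_gap: 0.0369
```

```bash
python3 st.py; python3 look.py E .12
```

```text
t 13.47 tcp [0.5494 0.0594 0.1287] x [ 0.534 -0.003 -0.846] y [ 0.846 -0.007  0.534] q [-0.053 -0.097 -0.808  0.297  0.026  1.533] F [-0.36 -0.12  0.42] gap 0.0369
corner bed [-0.03215033 -0.09738908 -0.01285019] tcp bed [-0.12565037 -0.09765864  0.02709879] F bed [-0.54 -0.13  0.11] T [ 0.01  0.46 -0.01] delta 19.75206791851503 side [ 0.9412  0.0027 -0.338 ]
t 13.47 tcp [0.5494 0.0594 0.1287] x [ 0.534 -0.003 -0.846] y [ 0.846 -0.007  0.534] q [-0.053 -0.097 -0.808  0.297  0.026  1.533] F [-0.36 -0.12  0.42] gap 0.0369
```

View pics/E_side_raw.png

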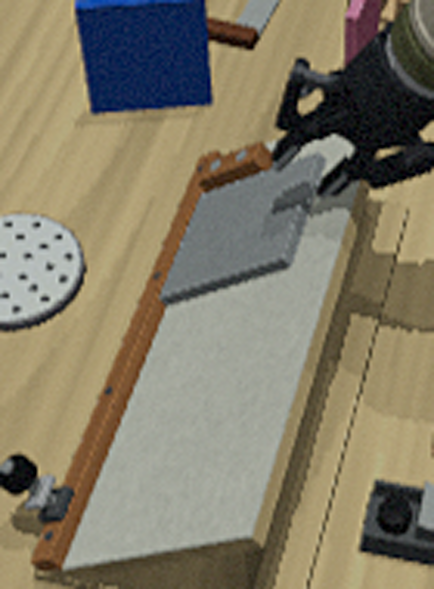

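Call:
drive_tool(moves=[[[-0.006, -0.002, 0, 0, 0, 0, 145], [-0.012, -0.004, 0, 0, 0, 0, 145], [-0.02, -0.0065, 0, 0, 0, 0, 145], [-0.03, -0.01, 0, 0, 0, 0, 145], [-0.045, -0.013, 0, 0, 0, 0, 145]]])

```text
clock: 14.2
tcp_pos: [0.5134, 0.0596, 0.16]
orientation: [0.617, 0.621, 0.34, -0.344]
wrist_force: [0.2, 0.9, 0.3]
finger_gap: 0.0368
```

```bash
python3 st.py; python3 look.py F .12
```

```text
t 14.2 tcp [0.5134 0.0596 0.16  ] x [ 0.533 -0.003 -0.846] y [ 0.846 -0.007  0.533] q [-0.058 -0.213 -0.81   0.411  0.028  1.529] F [0.23 0.9  0.28] gap 0.0368
corner bed [-0.07980974 -0.09748578 -0.01042259] tcp bed [-0.17328517 -0.09775625  0.02958392] F bed [0.01 0.9  0.35] T [-0.04  0.49  0.02] delta 19.787324192124284 side [ 0.941   0.0027 -0.3385]
t 14.2 tcp [0.5134 0.0596 0.16  ] x [ 0.533 -0.003 -0.846] y [ 0.846 -0.007  0.533] q [-0.058 -0.213 -0.81   0.411  0.028  1.529] F [0.23 0.9  0.28] gap 0.0368
```

View pics/F_side_raw.png

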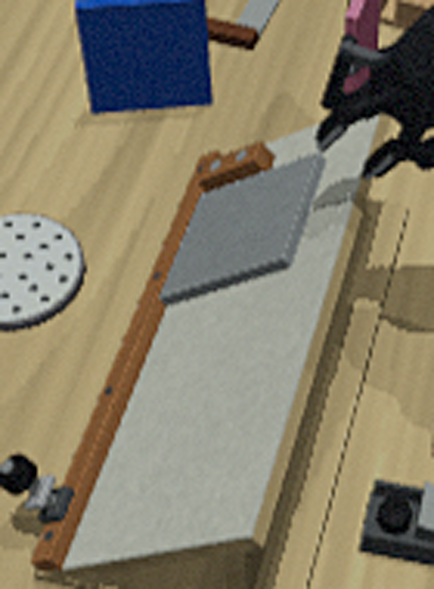

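View pics/F_top_raw.png

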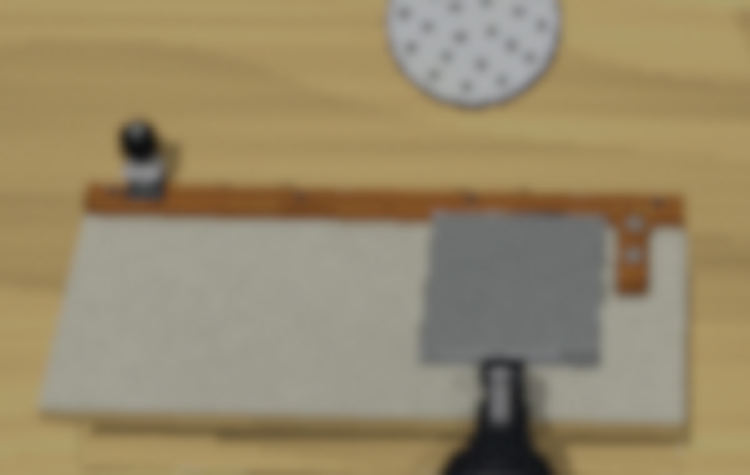

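Run:
```python
from plan import *
s,p,Rm=state()
T=np.array([.4005,-.3163,.25]); Rt=tooldown(-.146,1)
from scipy.spatial.transform import Slerp
sl=Slerp([0,1],R.from_matrix([Rm,Rt]))
rows([(p+[-.02,0,.09],Rm)]+[((1-f)*(p+[-.02,0,.1])+f*T,sl(f).as_matrix()) for f in (.15,.3,.45,.6,1)])
```

```text
[-0.0867, 0.0313, 0.0, 0.0, 0.0, 0.0]
[-0.1011, 0.0243, 0.0565, 0.0202, -0.0061, -0.0846]
[-0.107, 0.0119, 0.113, 0.0403, -0.0122, -0.1692]
[-0.1129, -0.0004, 0.1695, 0.0605, -0.0183, -0.2538]
[-0.1189, -0.0128, 0.226, 0.0806, -0.0244, -0.3384]
[-0.1347, -0.0458, 0.3767, 0.1343, -0.0407, -0.5639]
```

Call:
drive_tool(moves=[[[-0.055, 0.018, 0, 0, 0, 0, 115], [-0.1, 0.025, 0.04, 0.02, -0.006, -0.08, 115], [-0.107, 0.012, 0.1, 0.04, -0.012, -0.17, 115], [-0.113, 0, 0.16, 0.06, -0.018, -0.25, 115], [-0.119, -0.012, 0.22, 0.08, -0.024, -0.34, 115]]])

```text
clock: 14.92
tcp_pos: [0.4382, -0.1621, 0.2559]
orientation: [0.53, 0.575, 0.417, -0.463]
wrist_force: [1.6, -0.2, 0.7]
finger_gap: 0.0469
```

Run:
```python
from plan import *
show(); rows([(np.array([.4005,-.3163,.22]),tooldown(-.146,1)),(np.array([.4005,-.3163,.17]),tooldown(-.146,1))])
```

```text
t 14.93 tcp [ 0.4382 -0.1621  0.2559] x [ 0.222 -0.011 -0.975] y [ 0.971 -0.091  0.222] q [-0.611 -0.092 -0.317  1.156  0.119  1.063] F [ 1.61 -0.19  0.67] gap 0.0469
[0.0283, -0.0306, 0.1574, 0.0538, -0.0158, -0.2235]
[0.077, -0.0417, 0.1579, 0.0538, -0.0158, -0.2235]
```

Call:
drive_tool(moves=[[[0.008, -0.01, 0.05, 0.018, -0.005, -0.075, 115], [0.018, -0.02, 0.1, 0.036, -0.01, -0.15, 115], [0.028, -0.0305, 0.1575, 0.054, -0.016, -0.2235, 115], [0.05, -0.0355, 0.158, 0.054, -0.016, -0.2235, 115], [0.077, -0.0415, 0.158, 0.054, -0.016, -0.2235, 115]]])

```text
clock: 15.55
tcp_pos: [0.401, -0.318, 0.1688]
orientation: [-0.462, -0.536, -0.462, 0.536]
wrist_force: [-0.4, 0.7, 0.2]
finger_gap: 0.0466
```

Run:
```python
from plan import *
show(); rows([(np.array([.4005,-.3163,.1115]),tooldown(-.146,1))])
```

```text
t 15.55 tcp [ 0.401  -0.318   0.1688] x [ 0. -0. -1.] y [ 0.989 -0.147  0.   ] q [-0.827  0.205 -0.186  1.179 -0.     0.891] F [-0.41  0.68  0.18] gap 0.0466
[0.0573, -0.0008, -0.0016, -0.0019, 0.0003, -0.0002]
```

Call:
drive_tool(moves=[[[0.012, -0.0005, -0.0015, 0, 0, 0, 115], [0.024, -0.0005, -0.0015, 0, 0, 0, 115], [0.036, -0.0005, -0.0015, 0, 0, 0, 115], [0.048, -0.0005, -0.0015, 0, 0, 0, 115], [0.057, -0.0005, -0.0015, 0, 0, 0, 115]]])

```text
clock: 16.18
tcp_pos: [0.4008, -0.3164, 0.1113]
orientation: [-0.462, -0.535, -0.462, 0.536]
wrist_force: [0.3, -0.1, 0.4]
finger_gap: 0.0469
```

Call:
drive_tool(moves=[[[0, 0, 0, 0, 0, 0, 115], [0, 0, 0, 0, 0, 0, 170], [0, 0, 0, 0, 0, 0, 230], [0, 0, 0, 0, 0, 0, 230], [0, 0, 0, 0, 0, 0, 230]]], squeeze=60)

```text
clock: 16.8
tcp_pos: [0.4013, -0.3169, 0.112]
orientation: [-0.463, -0.536, -0.461, 0.536]
wrist_force: [-0.3, -0.4, 3.6]
finger_gap: 0.0103
```

Run:
```python
from plan import *
from workcell import cams
show()
im=cams.read_camera("side"); cv2.imwrite("pics/n1.png",cv2.resize(im[60:190,260:390],None,fx=4.5,fy=4.5,interpolation=cv2.INTER_CUBIC))
```

```text
t 16.8 tcp [ 0.4013 -0.3169  0.112 ] x [ 0.001 -0.002 -1.   ] y [ 0.989 -0.147  0.002] q [-0.826  0.238 -0.289  1.042 -0.     0.893] F [-0.31 -0.35  3.58] gap 0.0103
```

View pics/n1.png

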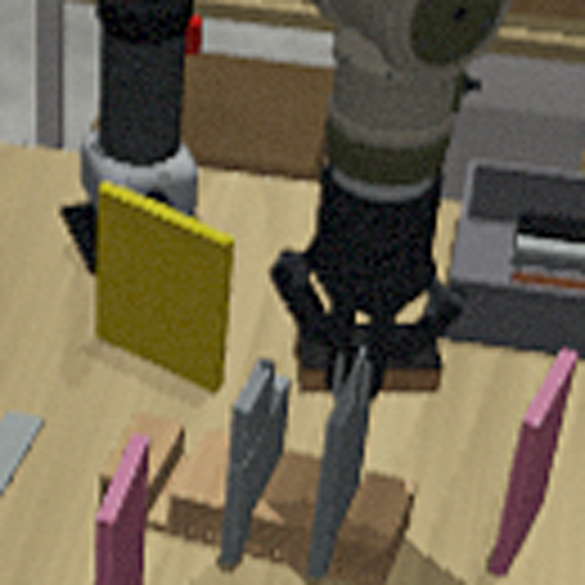

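Call:
drive_tool(moves=[[[-0.02, 0, 0, 0, 0, 0, 230], [-0.05, 0, 0, 0, 0, 0, 230], [-0.1, 0, 0, 0, 0, 0, 230], [-0.15, 0, 0, 0, 0, 0, 230], [-0.2, 0, -0.02, 0, 0, 0, 230]]])

```text
clock: 17.48
tcp_pos: [0.4034, -0.297, 0.3123]
orientation: [-0.461, -0.536, -0.461, 0.536]
wrist_force: [0.8, -0.7, -2.9]
finger_gap: 0.0097
```

Run:
```python
from plan import *
from scipy.spatial.transform import Slerp
show(); s,p,Rm=state()
T,Rt=tcp_for((-.03,.05),.0135,np.deg2rad(20)); U=T+[0,0,.13]
sl=Slerp([0,1],R.from_matrix([Rm,Rt]))
rows([((1-f)*p+f*U,sl(f).as_matrix()) for f in (.13,.26,.39,.52,.65,1)]+[(T,Rt)])
```

```text
t 17.48 tcp [ 0.4034 -0.297   0.3123] x [-0. -0. -1.] y [ 0.989 -0.149 -0.   ] q [-0.795  0.16   0.109  1.52  -0.     0.926] F [ 0.76 -0.67 -2.88] gap 0.0097
[0.0006, 0.0151, -0.0637, -0.0177, 0.0051, 0.0725]
[0.0013, 0.0302, -0.1274, -0.0353, 0.0102, 0.145]
[0.0019, 0.0453, -0.1911, -0.053, 0.0154, 0.2175]
[0.0026, 0.0604, -0.2547, -0.0706, 0.0205, 0.29]
[0.0032, 0.0756, -0.3184, -0.0883, 0.0256, 0.3626]
[0.0049, 0.1162, -0.4899, -0.1358, 0.0394, 0.5578]
[0.1349, 0.1163, -0.49, -0.1358, 0.0394, 0.5578]
```

Call:
drive_tool(moves=[[[0, 0.014, -0.058, -0.016, 0.005, 0.066, 230], [0, 0.028, -0.116, -0.032, 0.01, 0.132, 230], [0, 0.042, -0.175, -0.048, 0.014, 0.2, 230], [0, 0.056, -0.235, -0.065, 0.019, 0.267, 230], [0, 0.07, -0.295, -0.082, 0.024, 0.336, 230]]])

```text
clock: 18.1
tcp_pos: [0.5159, -0.0138, 0.311]
orientation: [0.56, 0.593, 0.392, -0.426]
wrist_force: [2.1, -0.2, -3.0]
finger_gap: 0.0101
```

Run:
```python
from plan import *
show(); s,p,Rm=state()
T,Rt=tcp_for((-.03,.05),.0135,np.deg2rad(20))
rows([(T+[0,0,.13],Rt),(T+[0,0,.06],Rt),(T,Rt)])
```

```text
t 18.1 tcp [ 0.5159 -0.0138  0.311 ] x [ 0.33  -0.012 -0.944] y [ 0.942 -0.065  0.33 ] q [-0.221 -0.113 -0.238  1.115  0.061  1.426] F [ 2.1  -0.23 -3.01] gap 0.0101
[0.0263, 0.0578, -0.1883, -0.054, 0.0147, 0.2219]
[0.0924, 0.0347, -0.1876, -0.054, 0.0147, 0.2219]
[0.149, 0.0149, -0.187, -0.054, 0.0147, 0.2219]
```

Call:
drive_tool(moves=[[[0.008, 0.018, -0.06, -0.018, 0.005, 0.07, 230], [0.017, 0.037, -0.12, -0.036, 0.01, 0.14, 230], [0.0265, 0.058, -0.188, -0.054, 0.0145, 0.222, 230], [0.06, 0.046, -0.1875, -0.054, 0.0145, 0.222, 230], [0.0925, 0.0345, -0.1875, -0.054, 0.0145, 0.222, 230]]])

```text
clock: 18.73
tcp_pos: [0.5894, 0.1718, 0.234]
orientation: [0.617, 0.619, 0.342, -0.346]
wrist_force: [0.8, -0.6, -3.7]
finger_gap: 0.0097
```

Run:
```python
from plan import *
show(); s,p,Rm=state()
rows([tcp_for((-.03,.05),.0135,np.deg2rad(20)),tcp_for((-.012,.008),.0135,np.deg2rad(20))])
```

```text
t 18.73 tcp [0.5894 0.1718 0.234 ] x [ 0.527 -0.004 -0.85 ] y [ 0.85  -0.005  0.527] q [ 0.215 -0.046 -0.473  0.6   -0.117  1.76 ] F [ 0.84 -0.61 -3.66] gap 0.0097
[0.0493, -0.0283, 0.0017, 0.0031, -0.0012, 0.0035]
[0.0807, -0.0615, 0.0016, 0.0031, -0.0012, 0.0035]
```

Call:
drive_tool(moves=[[[0.025, -0.014, 0.0015, 0.003, -0.001, 0.0035, 230], [0.049, -0.028, 0.0015, 0.003, -0.001, 0.0035, 230], [0.065, -0.045, 0.0015, 0.003, -0.001, 0.0035, 230], [0.08, -0.0605, 0.0015, 0.003, -0.001, 0.0035, 230], [0.08, -0.0605, 0.0015, 0.003, -0.001, 0.0035, 230]]])

```text
clock: 19.35
tcp_pos: [0.5771, 0.1698, 0.1305]
orientation: [0.616, 0.619, 0.342, -0.348]
wrist_force: [-0.4, -0.3, -2.4]
finger_gap: 0.0099
```

```bash
python3 st.py;python3 look.py G .09
```

```text
t 19.35 tcp [0.5771 0.1698 0.1305] x [ 0.524 -0.006 -0.852] y [ 0.851 -0.007  0.524] q [ 0.218  0.024 -0.678  0.328 -0.12   1.765] F [-0.36 -0.34 -2.39] gap 0.0099
corner bed [-0.01269346  0.01294801  0.00392267] tcp bed [-0.10575228  0.0130512   0.04488969] F bed [ 1.19 -0.35 -2.11] T [ 0.03  0.84 -0.01] delta 20.377379699366873 side [ 0.9374 -0.001  -0.3482]
t 19.35 tcp [0.5771 0.1698 0.1305] x [ 0.524 -0.006 -0.852] y [ 0.851 -0.007  0.524] q [ 0.218  0.024 -0.678  0.328 -0.12   1.765] F [-0.36 -0.34 -2.39] gap 0.0099
```

View pics/G_side.png

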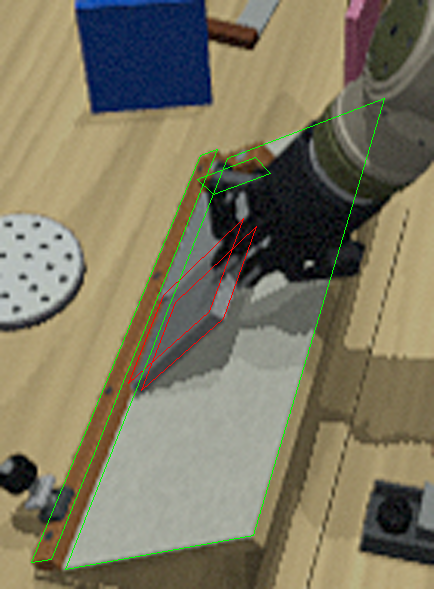

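View pics/G_top.png

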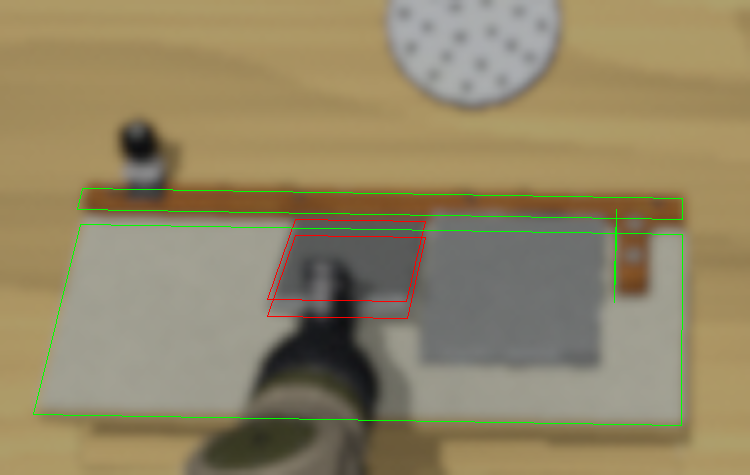

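Run:
```python
import cv2
im=cv2.imread("pics/G_top_full.png"); cv2.imwrite("pics/G2.png",cv2.resize(im[165:215,185:260],None,fx=10,fy=10,interpolation=cv2.INTER_CUBIC))
im=cv2.imread("pics/G_side_full.png"); cv2.imwrite("pics/G3.png",cv2.resize(im[220:310,200:270],None,fx=6.6,fy=6.6,interpolation=cv2.INTER_CUBIC))
```

```text
(no output)
```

View pics/G2.png

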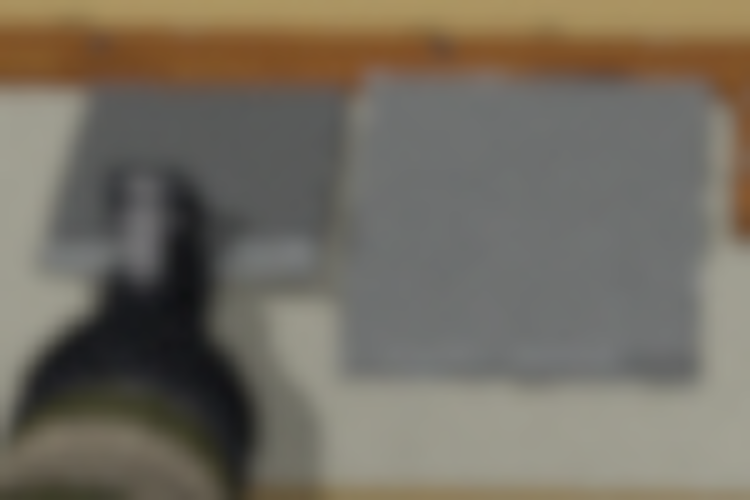

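View pics/G3.png

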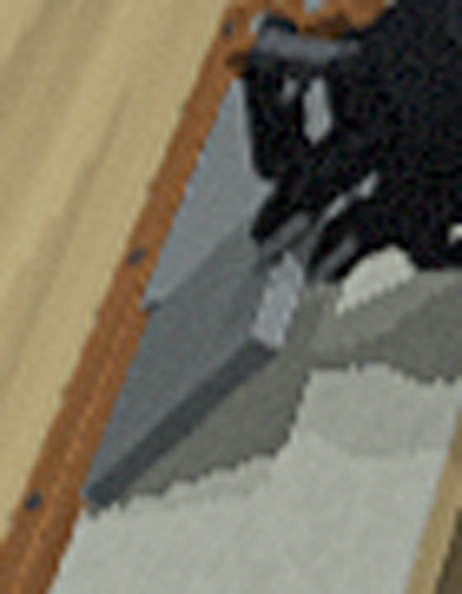

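Call:
drive_tool(moves=[[[0, 0, -0.0025, 0, 0, 0, 230], [0.0005, -0.0015, -0.0025, 0, 0, 0, 230], [0.001, -0.003, -0.0025, 0, 0, 0, 230], [0.0017, -0.0045, -0.0025, 0, 0, 0, 230], [0.0017, -0.0045, -0.0025, 0, 0, 0, 230]]])

```text
clock: 20.08
tcp_pos: [0.5765, 0.1727, 0.1296]
orientation: [0.617, 0.62, 0.34, -0.346]
wrist_force: [-0.2, -0.2, -2.9]
finger_gap: 0.0102
```

```bash
python3 st.py
```

```text
t 20.07 tcp [0.5765 0.1727 0.1296] x [ 0.528 -0.005 -0.849] y [ 0.849 -0.008  0.528] q [ 0.225  0.024 -0.684  0.318 -0.123  1.771] F [-0.21 -0.16 -2.87] gap 0.0102
corner bed [-0.01252486  0.01595892  0.00326921] tcp bed [-0.10577412  0.01597252  0.043801  ] F bed [ 1.61 -0.17 -2.39] T [0.02 0.86 0.04] delta 20.109683022405484 side [ 9.390e-01 -1.000e-04 -3.438e-01]
```

Call:
drive_tool(moves=[[[0.0005, -0.001, 0, 0, 0, 0, 230], [0.001, -0.002, 0, 0, 0, 0, 230], [0.0013, -0.003, 0, 0, 0, 0, 230], [0.0016, -0.0043, 0, 0, 0, 0, 230], [0.0016, -0.0043, 0, 0, 0, 0, 230]]])

```text
clock: 20.7
tcp_pos: [0.5745, 0.1729, 0.1269]
orientation: [0.617, 0.62, 0.34, -0.346]
wrist_force: [2.3, -0.5, -0.9]
finger_gap: 0.0099
```

```bash
python3 st.py
```

```text
t 20.7 tcp [0.5745 0.1729 0.1269] x [ 0.53  -0.005 -0.848] y [ 0.848 -0.008  0.53 ] q [ 0.227  0.024 -0.694  0.307 -0.124  1.772] F [ 2.29 -0.51 -0.88] gap 0.0099
corner bed [-1.23215808e-02  1.60790519e-02  4.33827287e-05] tcp bed [-0.10564858  0.01607504  0.04039584] F bed [ 2.35 -0.49  0.72] T [-0.06 -0.02  0.02] delta 19.999544777780336 side [ 0.9397  0.     -0.342 ]
```

Call:
drive_tool(moves=[[[0.002, 0.0011, 0, 0, 0, 0, 230], [0.004, 0.002, 0, 0, 0, 0, 230], [0.006, 0.0028, 0, 0, 0, 0, 230], [0.0078, 0.0035, 0, 0, 0, 0, 230], [0.0083, 0.0036, 0, 0, 0, 0, 230]]])

```text
clock: 21.32
tcp_pos: [0.5821, 0.1728, 0.1216]
orientation: [0.617, 0.62, 0.34, -0.346]
wrist_force: [1.1, -0.4, 0.1]
finger_gap: 0.01
```

```bash
python3 st.py
```

```text
t 21.32 tcp [0.5821 0.1728 0.1216] x [ 0.53  -0.005 -0.848] y [ 0.848 -0.008  0.53 ] q [ 0.222  0.043 -0.688  0.293 -0.122  1.769] F [ 1.1  -0.39  0.09] gap 0.01
corner bed [-0.0031209   0.01605795  0.00056314] tcp bed [-0.09644514  0.01606251  0.04092199] F bed [ 0.81 -0.38  0.75] T [-0.1   0.12 -0.04] delta 20.00346645052171 side [ 0.9397 -0.     -0.3421]
```

Call:
drive_tool(moves=[[[0, 0, 0, 0, 0, 0, 205], [0, 0, 0, 0, 0, 0, 185], [0, 0, 0, 0, 0, 0, 165], [0, 0, 0, 0, 0, 0, 145], [0, 0, 0, 0, 0, 0, 145]]], squeeze=20)

```text
clock: 21.95
tcp_pos: [0.582, 0.1727, 0.1216]
orientation: [0.617, 0.62, 0.34, -0.346]
wrist_force: [-0.3, 0.7, -0.5]
finger_gap: 0.0366
```

Call:
drive_tool(moves=[[[0.0007, -0.002, 0, 0, 0, 0, 145], [0.0014, -0.004, 0, 0, 0, 0, 145], [0.002, -0.006, 0, 0, 0, 0, 145], [0.003, -0.008, 0, 0, 0, 0, 145], [0.0037, -0.0105, 0, 0, 0, 0, 145]]])

```text
clock: 22.58
tcp_pos: [0.575, 0.1728, 0.1128]
orientation: [0.617, 0.62, 0.34, -0.346]
wrist_force: [-1.6, 0.2, 0.6]
finger_gap: 0.0365
```

```bash
python3 st.py; python3 look.py H .09
```

```text
t 22.57 tcp [0.575  0.1728 0.1128] x [ 0.53  -0.005 -0.848] y [ 0.848 -0.008  0.53 ] q [ 0.226  0.043 -0.715  0.267 -0.124  1.772] F [-1.63  0.2   0.64] gap 0.0365
corner bed [-0.00326849  0.01601687 -0.01080638] tcp bed [-0.09658849  0.01602548  0.02956225] F bed [-1.68  0.18 -0.5 ] T [-0.    0.72 -0.01] delta 20.009475540830195 side [ 9.396e-01 -1.000e-04 -3.422e-01]
t 22.57 tcp [0.575  0.1728 0.1128] x [ 0.53  -0.005 -0.848] y [ 0.848 -0.008  0.53 ] q [ 0.226  0.043 -0.715  0.267 -0.124  1.772] F [-1.63  0.2   0.64] gap 0.0365
```

View pics/H_side_raw.png

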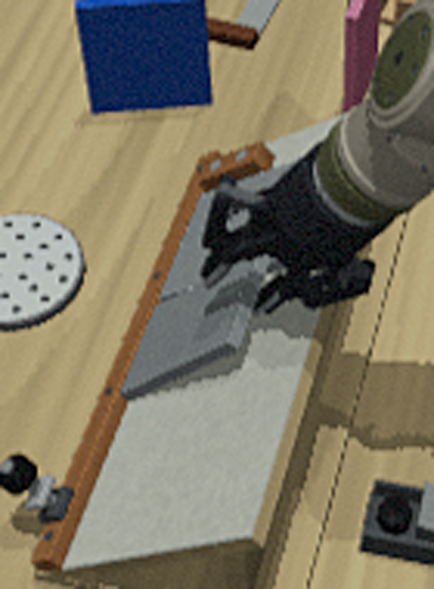

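View pics/H_top_raw.png

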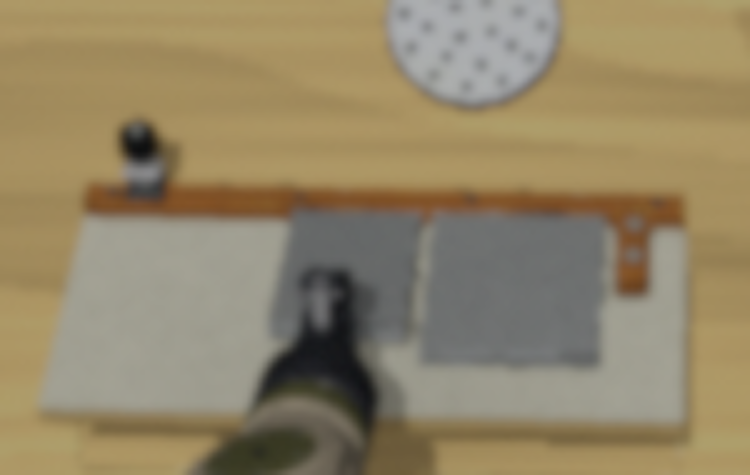

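Good; the narrow panel rests on the lower finger. Retract as before.

Call:
drive_tool(moves=[[[-0.005, -0.0025, 0, 0, 0, 0, 145], [-0.01, -0.005, 0, 0, 0, 0, 145], [-0.015, -0.0075, 0, 0, 0, 0, 145], [-0.02, -0.01, 0, 0, 0, 0, 145], [-0.0255, -0.0125, 0, 0, 0, 0, 145]]])

```text
clock: 23.3
tcp_pos: [0.5503, 0.1731, 0.1279]
orientation: [0.617, 0.62, 0.34, -0.346]
wrist_force: [-0.2, 0.1, -0.1]
finger_gap: 0.0369
```

Call:
drive_tool(moves=[[[-0.006, -0.002, 0, 0, 0, 0, 145], [-0.012, -0.004, 0, 0, 0, 0, 145], [-0.02, -0.0065, 0, 0, 0, 0, 145], [-0.03, -0.01, 0, 0, 0, 0, 145], [-0.045, -0.013, 0, 0, 0, 0, 145]]])

```text
clock: 23.92
tcp_pos: [0.5145, 0.1733, 0.1593]
orientation: [0.617, 0.62, 0.34, -0.346]
wrist_force: [0.2, 0.1, 0.4]
finger_gap: 0.0369
```

```bash
python3 st.py; python3 look.py I .09
```

```text
t 23.93 tcp [0.5145 0.1733 0.1593] x [ 0.529 -0.006 -0.849] y [ 0.849 -0.008  0.529] q [ 0.264 -0.123 -0.737  0.417 -0.144  1.804] F [0.2  0.09 0.36] gap 0.0369
corner bed [-0.07966001  0.01589519 -0.01145766] tcp bed [-0.17293331  0.01592088  0.02901877] F bed [-0.07  0.09  0.41] T [-0.01  0.44  0.01] delta 20.075678662099932 side [ 9.392e-01 -2.000e-04 -3.433e-01]
t 23.93 tcp [0.5145 0.1733 0.1593] x [ 0.529 -0.006 -0.849] y [ 0.849 -0.008  0.529] q [ 0.264 -0.123 -0.737  0.417 -0.144  1.804] F [0.2  0.09 0.36] gap 0.0369
```

View pics/I_side_raw.png

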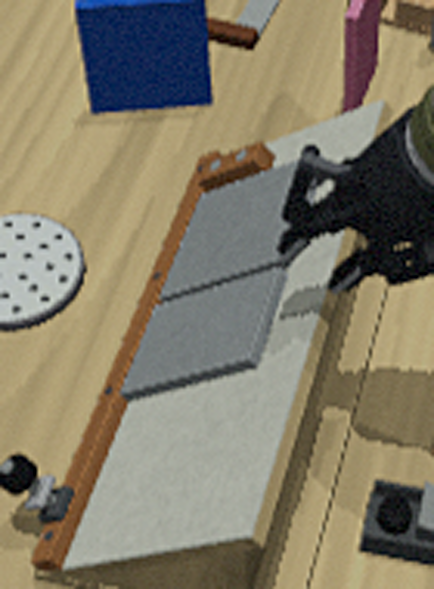

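View pics/I_top_raw.png

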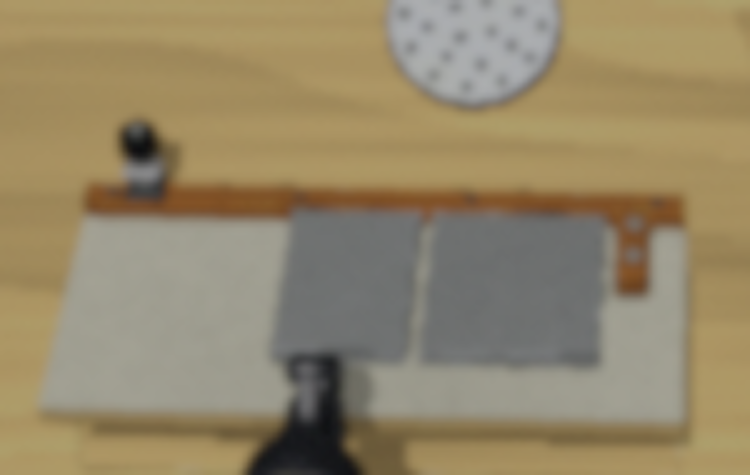

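Run:
```python
from plan import *
s,p,Rm=state(); o,Rb=bedT(); d=np.deg2rad(45); Rt=layR(d)
g=lambda x,y,z:o+Rb@np.array([x,y,z])
rows([(g(-.16,.03,.08),Rm),(g(-.08,.088,.08),Rt),(g(-.042,.088,.05),Rt),(g(-.042,.088,.014),Rt)])
```

```text
[-0.0042, 0.0509, -0.0136, 0.0, 0.0, 0.0]
[0.0711, 0.0782, -0.0716, 0.0005, -0.0007, -0.4379]
[0.117, 0.0629, -0.0715, 0.0005, -0.0007, -0.4379]
[0.1293, 0.0291, -0.0715, 0.0005, -0.0007, -0.4379]
```

Call:
drive_tool(moves=[[[-0.004, 0.05, -0.0135, 0, 0, 0, 255], [0.03, 0.064, -0.045, 0, 0, -0.18, 255], [0.071, 0.078, -0.0715, 0, 0, -0.35, 255], [0.1, 0.069, -0.0715, 0, 0, -0.438, 255], [0.117, 0.063, -0.0715, 0, 0, -0.438, 255]]], squeeze=40)

```text
clock: 24.65
tcp_pos: [0.6329, 0.2439, 0.0917]
orientation: [0.527, 0.531, 0.467, -0.472]
wrist_force: [0.1, 0.1, 0.7]
finger_gap: 0.0001
```

```bash
python3 st.py; python3 look.py J .09
python3 - <<'E'
from plan import *
o,Rb=bedT(); Rt=layR(np.deg2rad(45))
g=lambda x,y,z:o+Rb@np.array([x,y,z])
rows([(g(-.042,.088,.03),Rt),(g(-.042,.088,.014),Rt)])
E
```

```text
t 24.65 tcp [0.6329 0.2439 0.0917] x [ 0.119 -0.002 -0.993] y [ 0.993 -0.01   0.119] q [ 0.266  0.466 -0.017  0.974 -0.033  1.845] F [0.1  0.09 0.74] gap 0.0001
corner bed [ 0.02872029  0.0875868  -0.02801927] tcp bed [-0.03857109  0.08765073  0.04820485] F bed [-0.37  0.1   0.64] T [0.   0.2  0.01] delta 45.17861040247326 side [ 7.049e-01 -6.000e-04 -7.093e-01]
t 24.65 tcp [0.6329 0.2439 0.0917] x [ 0.119 -0.002 -0.993] y [ 0.993 -0.01   0.119] q [ 0.266  0.466 -0.017  0.974 -0.033  1.845] F [0.1  0.09 0.74] gap 0.0001
[0.0111, -0.0121, -0.0008, 0.0005, 0.001, 0.0043]
[0.0224, -0.0233, -0.0008, 0.0005, 0.001, 0.0043]
```

View pics/J_side_raw.png

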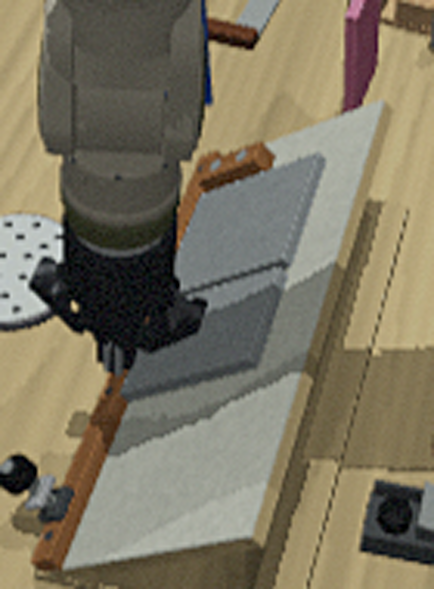

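View pics/J_top_raw.png

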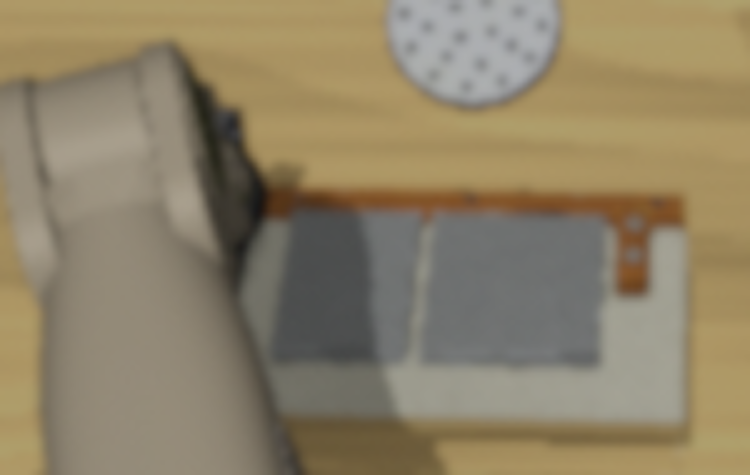

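Run:
```python
from plan import *
from workcell import cams
P=cams.camera_params("side"); s,p,Rm=state()
im=cv2.imread("pics/J_side_full.png"); k=8;x0,y0=180,250
im=cv2.resize(im[250:310,180:250],None,fx=k,fy=k,interpolation=cv2.INTER_CUBIC)
for d in (0,.01,.02,.03,.04):
    u=(proj(P,[p-Rm[:,0]*d])[0]-[x0,y0]+.5)*k; cv2.circle(im,tuple(int(v) for v in u),3,(0,0,255),-1)
for z in(-.011,.011):
    u=(proj(P,[p+Rm[:,2]*z])[0]-[x0,y0]+.5)*k; cv2.circle(im,tuple(int(v) for v in u),3,(0,255,0),-1)
cv2.imwrite("pics/J2.png",im)
```

```text
(no output)
```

View pics/J2.png

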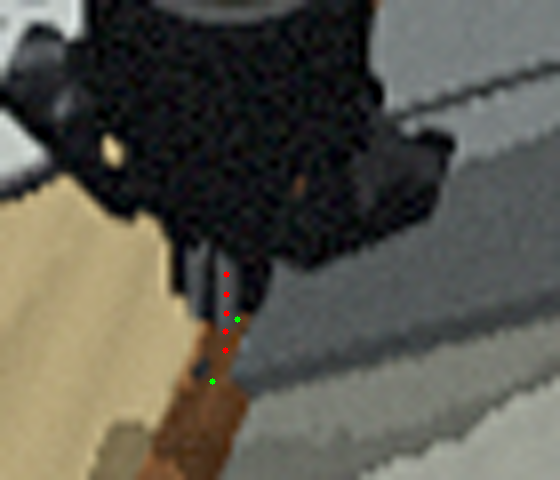

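Call:
drive_tool(moves=[[[0, 0, -0.006, 0, 0, 0, 255], [0.004, -0.004, -0.006, 0, 0, 0, 255], [0.008, -0.009, -0.006, 0, 0, 0.004, 255], [0.012, -0.013, -0.006, 0, 0, 0.004, 255], [0.016, -0.017, -0.006, 0, 0, 0.004, 255]]])

```text
clock: 25.38
tcp_pos: [0.6142, 0.2496, 0.074]
orientation: [0.528, 0.532, 0.466, -0.471]
wrist_force: [-0.2, 0.3, -0.2]
finger_gap: 0.0002
```

```bash
python3 st.py
python3 - <<'E'
from plan import *
from workcell import cams
P=cams.camera_params("side"); s,p,Rm=state()
im=cams.read_camera("side"); k=8;x0,y0=180,250
im=cv2.resize(im[250:310,180:250],None,fx=k,fy=k,interpolation=cv2.INTER_CUBIC)
cv2.imwrite("pics/K.png",im)
E
```

```text
t 25.38 tcp [0.6142 0.2496 0.074 ] x [ 0.122 -0.002 -0.993] y [ 0.992 -0.009  0.122] q [ 0.283  0.449 -0.09   0.915 -0.036  1.861] F [-0.22  0.28 -0.21] gap 0.0002
corner bed [ 0.02511935  0.09308436 -0.05326705] tcp bed [-0.0424138   0.09317969  0.02274291] F bed [-0.05  0.28 -0.31] T [ 0.02  0.08 -0.05] delta 44.996597312787166 side [ 0.7071 -0.0009 -0.7071]
```

View pics/K.png

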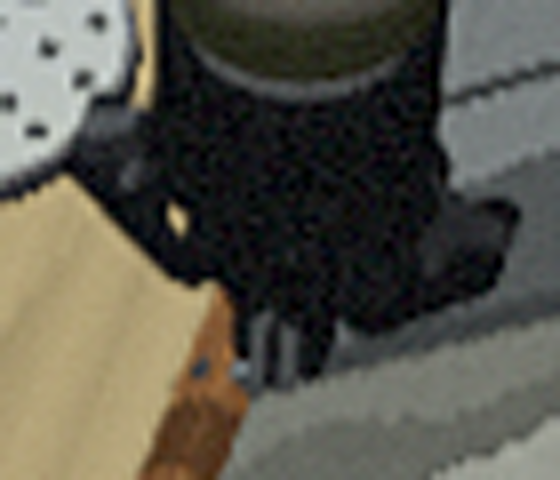

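Call:
drive_tool(moves=[[[0.0015, -0.0015, 0, 0, 0, 0, 255], [0.003, -0.003, 0, 0, 0, 0, 255], [0.0045, -0.0045, 0, 0, 0, 0, 255], [0.0055, -0.0055, 0, 0, 0, 0, 255], [0.0055, -0.0055, 0, 0, 0, 0, 255]]])

```text
clock: 26.05
tcp_pos: [0.6085, 0.2495, 0.0669]
orientation: [0.527, 0.531, 0.466, -0.472]
wrist_force: [0.7, 0.3, -0.7]
finger_gap: 0.0002
```

```bash
python3 st.py
python3 - <<'E'
from plan import *
from workcell import cams
im=cams.read_camera("side"); k=8
im=cv2.resize(im[250:310,180:250],None,fx=k,fy=k,interpolation=cv2.INTER_CUBIC)
cv2.imwrite("pics/K2.png",im)
E
```

```text
t 26.05 tcp [0.6085 0.2495 0.0669] x [ 0.12  -0.003 -0.993] y [ 0.993 -0.009  0.12 ] q [ 0.285  0.446 -0.112  0.897 -0.036  1.863] F [ 0.75  0.34 -0.7 ] gap 0.0002
corner bed [ 0.0248846   0.09288292 -0.06253909] tcp bed [-0.04250882  0.0930232   0.01359472] F bed [ 1.02  0.35 -0.09] T [-0.01  0.17  0.04] delta 45.10178385492123 side [ 0.7058 -0.0013 -0.7084]
```

View pics/K2.png

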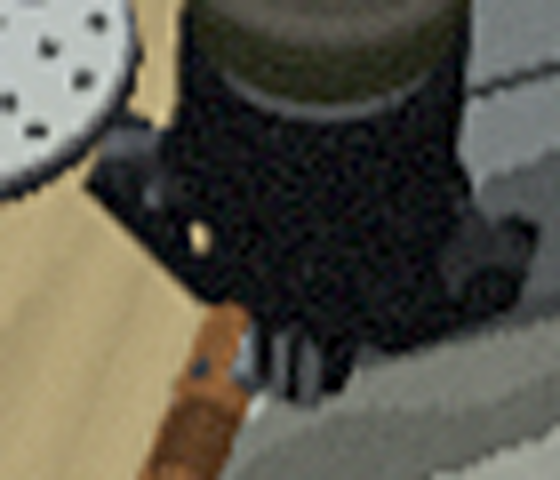

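Call:
drive_tool(moves=[[[0, 0, 0.004, 0, 0, 0, 255], [0, 0, 0.008, 0, 0, 0, 255], [0, 0, 0.012, 0, 0, 0, 255], [0, 0, 0.016, 0, 0, 0, 255], [0, 0, 0.02, 0, 0, 0, 255]]])

```text
clock: 26.72
tcp_pos: [0.6084, 0.2291, 0.0671]
orientation: [0.527, 0.531, 0.466, -0.472]
wrist_force: [-1.1, -0.1, -0.6]
finger_gap: -0.0
```

Call:
drive_tool(moves=[[[0, 0, 0.0016, 0, 0, 0, 255], [0, 0, 0.0032, 0, 0, 0, 255], [0, 0, 0.0048, 0, 0, 0, 255], [0, 0, 0.0064, 0, 0, 0, 255], [0, 0, 0.008, 0, 0, 0, 255]]])

```text
clock: 27.35
tcp_pos: [0.6083, 0.2211, 0.0671]
orientation: [0.527, 0.531, 0.466, -0.472]
wrist_force: [-0.4, -0.4, -0.5]
finger_gap: -0.0
```

```bash
python3 st.py; python3 look.py L .09
```

```text
t 27.35 tcp [0.6083 0.2211 0.0671] x [ 0.12  -0.002 -0.993] y [ 0.993 -0.009  0.12 ] q [ 0.241  0.426 -0.144  0.884 -0.031  1.819] F [-0.35 -0.36 -0.52] gap -0.0
corner bed [ 0.02487841  0.06453171 -0.06230731] tcp bed [-0.04253189  0.06466733  0.01381156] F bed [ 0.05 -0.36 -0.63] T [0.05 0.13 0.02] delta 45.08908722748006 side [ 0.706  -0.0013 -0.7082]
t 27.35 tcp [0.6083 0.2211 0.0671] x [ 0.12  -0.002 -0.993] y [ 0.993 -0.009  0.12 ] q [ 0.241  0.426 -0.144  0.884 -0.031  1.819] F [-0.35 -0.36 -0.52] gap -0.0
```

View pics/L_side_raw.png

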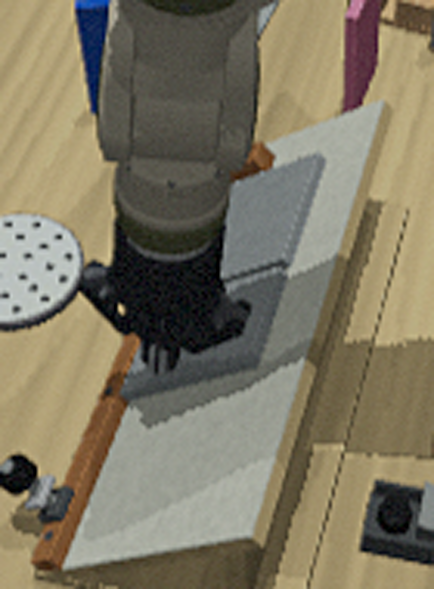

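View pics/L_top_raw.png

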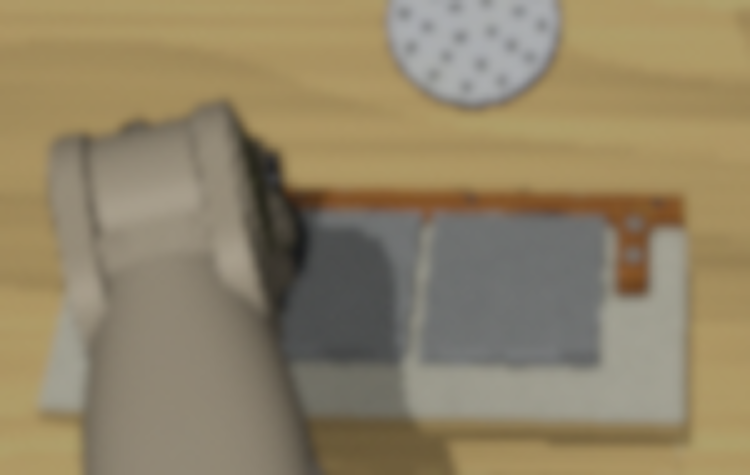

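Call:
drive_tool(moves=[[[0, 0, -0.008, 0, 0, 0, 255], [0, 0, -0.016, 0, 0, 0, 255], [0, 0, -0.024, 0, 0, 0, 255], [0.001, -0.001, -0.03, 0, 0, 0, 255], [0.002, -0.002, -0.03, 0, 0, 0, 255]]])

```text
clock: 28.08
tcp_pos: [0.6067, 0.2517, 0.0646]
orientation: [0.528, 0.531, 0.466, -0.472]
wrist_force: [-0.7, -0.3, 0.0]
finger_gap: -0.0
```

Call:
drive_tool(moves=[[[0.001, -0.001, 0, 0, 0, 0, 255], [0.002, -0.002, 0, 0, 0, 0, 255], [0.003, -0.003, 0, 0, 0, 0, 255], [0.004, -0.004, 0, 0, 0, 0, 255], [0.004, -0.004, 0, 0, 0, 0, 255]]])

```text
clock: 28.7
tcp_pos: [0.6031, 0.2516, 0.06]
orientation: [0.527, 0.531, 0.466, -0.472]
wrist_force: [0.1, -0.0, 0.1]
finger_gap: 0.0001
```

```bash
python3 st.py
python3 - <<'E'
from plan import *
from workcell import cams
im=cams.read_camera("side"); k=8
im=cv2.resize(im[250:310,180:250],None,fx=k,fy=k,interpolation=cv2.INTER_CUBIC)
cv2.imwrite("pics/K3.png",im)
E
```

```text
t 28.7 tcp [0.6031 0.2516 0.06  ] x [ 0.12  -0.003 -0.993] y [ 0.993 -0.009  0.12 ] q [ 0.291  0.445 -0.133  0.879 -0.037  1.869] F [ 0.13 -0.    0.12] gap 0.0001
corner bed [ 0.02479428  0.09494695 -0.07132823] tcp bed [-0.04258624  0.0950966   0.00481699] F bed [ 0.03 -0.    0.17] T [0.03 0.11 0.06] delta 45.11148707290642 side [ 0.7057 -0.0014 -0.7085]
```

View pics/K3.png

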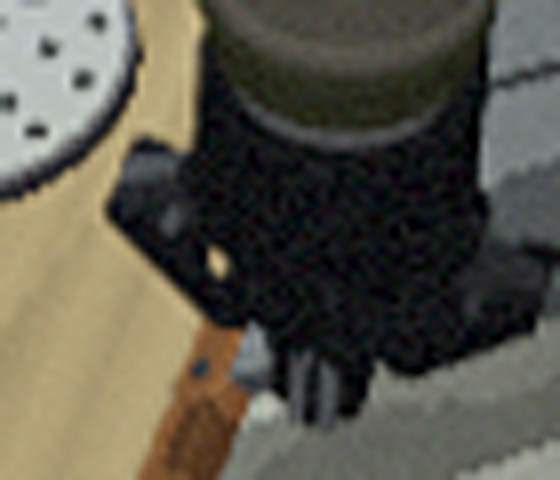

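Call:
drive_tool(moves=[[[0, 0, 0, 0, 0, -0.09, 255], [0, 0, 0, 0, 0, -0.18, 255], [0, 0, 0, 0, 0, -0.26, 255], [0.001, -0.001, 0, 0, 0, -0.26, 255], [0.002, -0.002, 0, 0, 0, -0.26, 255]]])

```text
clock: 29.38
tcp_pos: [0.6012, 0.2517, 0.0574]
orientation: [-0.462, -0.466, -0.531, 0.536]
wrist_force: [-0.6, 0.5, -0.7]
finger_gap: -0.0
```

```bash
python3 st.py
```

```text
t 29.38 tcp [0.6012 0.2517 0.0574] x [-0.139 -0.    -0.99 ] y [ 0.99  -0.009 -0.139] q [0.256 0.651 0.208 1.263 0.035 1.833] F [-0.65  0.55 -0.75] gap -0.0
corner bed [ 0.00310994  0.09494681 -0.08924801] tcp bed [-0.0425012   0.09513055  0.00162464] F bed [-0.05  0.54 -0.99] T [ 0.   -0.11 -0.02] delta 59.963676914891366 side [ 0.5005 -0.0018 -0.8657]
```

Call:
drive_tool(moves=[[[0.001, -0.0005, 0, 0, 0, 0, 255], [0.002, -0.001, 0, 0, 0, 0, 255], [0.003, -0.0015, 0, 0, 0, 0, 255], [0.0035, -0.002, 0, 0, 0, 0, 255], [0.0035, -0.002, 0, 0, 0, 0, 255]]])

```text
clock: 30.0
tcp_pos: [0.5987, 0.2517, 0.0543]
orientation: [-0.462, -0.466, -0.531, 0.536]
wrist_force: [0.5, -0.3, -0.3]
finger_gap: -0.0
```

```bash
python3 st.py;  python3 - <<'E'
from plan import *
from workcell import cams
im=cams.read_camera("side"); k=8
im=cv2.resize(im[250:310,180:250],None,fx=k,fy=k,interpolation=cv2.INTER_CUBIC)
cv2.imwrite("pics/K4.png",im)
E
```

```text
t 30.0 tcp [0.5987 0.2517 0.0543] x [-0.138 -0.    -0.99 ] y [ 0.99  -0.009 -0.138] q [0.257 0.648 0.195 1.252 0.035 1.834] F [ 0.49 -0.33 -0.3 ] gap -0.0
corner bed [ 0.00306998  0.0949863  -0.09323256] tcp bed [-0.04255417  0.09516516 -0.00236641] F bed [ 0.58 -0.33  0.07] T [-0.01 -0.14 -0.04] delta 59.95549294763754 side [ 0.5007 -0.0017 -0.8656]
```

View pics/K4.png

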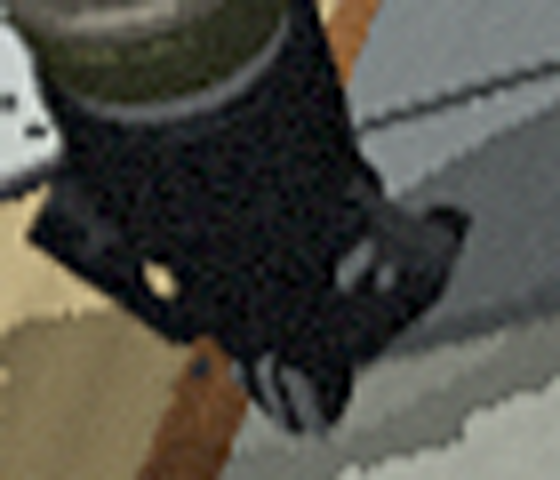

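Call:
drive_tool(moves=[[[0.001, -0.0005, 0, 0, 0, 0, 255], [0.002, -0.001, 0, 0, 0, 0, 255], [0.003, -0.0015, 0, 0, 0, 0, 255], [0.0035, -0.002, 0, 0, 0, 0, 255], [0.0035, -0.002, 0, 0, 0, 0, 255]]])

```text
clock: 30.68
tcp_pos: [0.5962, 0.2517, 0.051]
orientation: [-0.462, -0.466, -0.531, 0.536]
wrist_force: [0.4, -1.0, -0.6]
finger_gap: -0.0
```

```bash
python3 st.py
```

```text
t 30.68 tcp [0.5962 0.2517 0.051 ] x [-0.139 -0.    -0.99 ] y [ 0.99  -0.009 -0.139] q [0.258 0.646 0.183 1.242 0.035 1.835] F [ 0.39 -0.95 -0.61] gap -0.0
corner bed [ 0.00310624  0.09495184 -0.09738994] tcp bed [-0.0425      0.09513354 -0.00651482] F bed [ 0.69 -0.95 -0.23] T [ 0.03 -0.14  0.02] delta 59.96677653362619 side [ 0.5005 -0.0017 -0.8657]
```

Call:
drive_tool(moves=[[[0.001, -0.0005, 0, 0, 0, 0, 255], [0.002, -0.001, 0, 0, 0, 0, 255], [0.003, -0.0015, 0, 0, 0, 0, 255], [0.004, -0.0025, 0, 0, 0, 0, 255], [0.004, -0.0025, 0, 0, 0, 0, 255]]])

```text
clock: 31.3
tcp_pos: [0.593, 0.2517, 0.0474]
orientation: [-0.462, -0.466, -0.531, 0.536]
wrist_force: [0.4, 0.9, 0.6]
finger_gap: 0.0004
```

```bash
python3 st.py;  python3 - <<'E'
from plan import *
from workcell import cams
im=cams.read_camera("side"); k=8
im=cv2.resize(im[250:310,180:250],None,fx=k,fy=k,interpolation=cv2.INTER_CUBIC)
cv2.imwrite("pics/K5.png",im)
E
```

```text
t 31.3 tcp [0.593  0.2517 0.0474] x [-0.139 -0.    -0.99 ] y [ 0.99  -0.009 -0.139] q [0.259 0.643 0.168 1.23  0.035 1.836] F [0.42 0.85 0.61] gap 0.0004
corner bed [ 0.00283399  0.09493085 -0.10226658] tcp bed [-0.04275471  0.09511918 -0.01138267] F bed [-0.05  0.85  0.73] T [ 0.01 -0.2  -0.03] delta 59.97781891429831 side [ 0.5003 -0.0018 -0.8658]
```

View pics/K5.png

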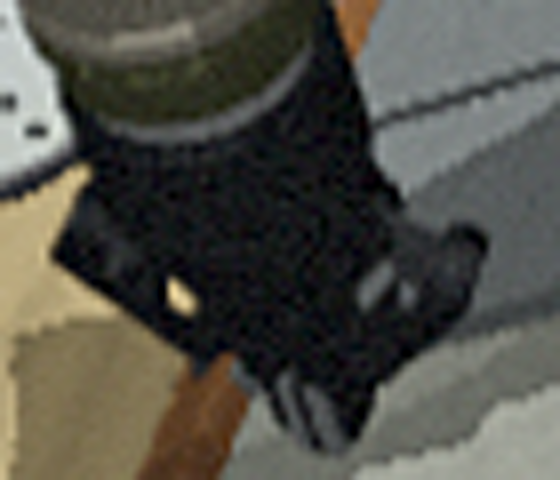

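Call:
drive_tool(moves=[[[0, 0, 0.005, 0, 0, 0, 255], [0, 0, 0.01, 0, 0, 0, 255], [0, 0, 0.015, 0, 0, 0, 255], [0, 0, 0.02, 0, 0, 0, 255], [0, 0, 0.024, 0, 0, 0, 255]]])

```text
clock: 31.98
tcp_pos: [0.5929, 0.2275, 0.0475]
orientation: [-0.462, -0.466, -0.531, 0.536]
wrist_force: [-0.1, 1.2, -0.3]
finger_gap: 0.0
```

```bash
python3 st.py; python3 look.py M .09
```

```text
t 31.98 tcp [0.5929 0.2275 0.0475] x [-0.139  0.    -0.99 ] y [ 0.99  -0.009 -0.139] q [0.224 0.626 0.139 1.219 0.031 1.802] F [-0.05  1.24 -0.31] gap 0.0
corner bed [ 0.00287363  0.07080478 -0.10202241] tcp bed [-0.04273244  0.0709335  -0.01114711] F bed [ 0.14  1.24 -0.28] T [ 0.25 -0.04  0.02] delta 59.96698523159753 side [ 0.5005 -0.0012 -0.8657]
t 31.98 tcp [0.5929 0.2275 0.0475] x [-0.139  0.    -0.99 ] y [ 0.99  -0.009 -0.139] q [0.224 0.626 0.139 1.219 0.031 1.802] F [-0.05  1.24 -0.31] gap 0.0
```

View pics/M_side_raw.png

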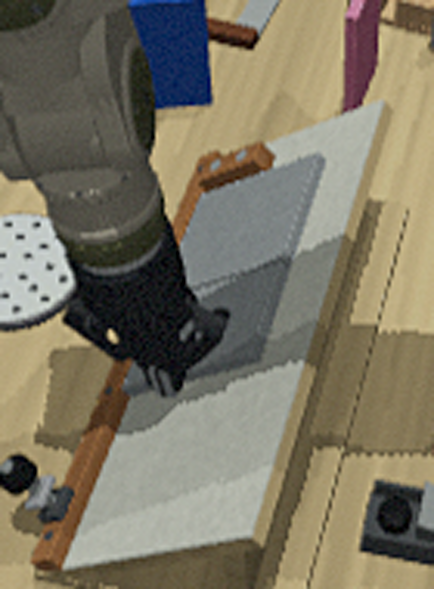

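View pics/M_top_raw.png

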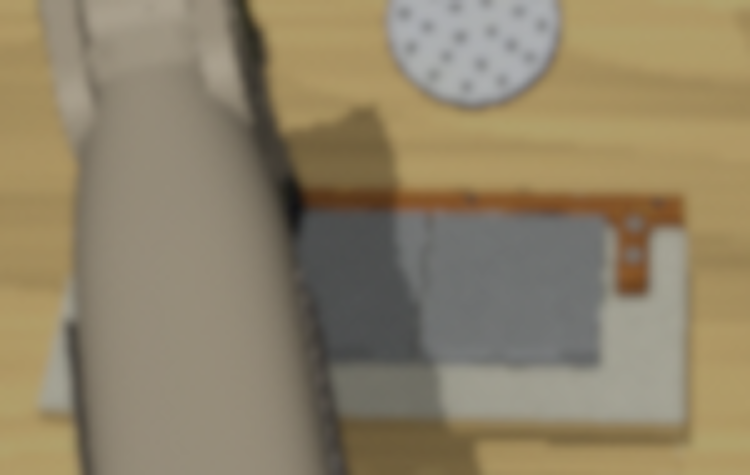

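Call:
drive_tool(moves=[[[0, 0, 0.001, 0, 0, 0, 255], [0, 0, 0.0022, 0, 0, 0, 255], [0, 0, 0.0034, 0, 0, 0, 255], [0, 0, 0.0046, 0, 0, 0, 255], [0, 0, 0.0055, 0, 0, 0, 255]]])

```text
clock: 32.7
tcp_pos: [0.5928, 0.222, 0.0475]
orientation: [-0.462, -0.466, -0.531, 0.536]
wrist_force: [-0.6, 2.5, -0.4]
finger_gap: 0.0003
```

```bash
python3 st.py
```

```text
t 32.7 tcp [0.5928 0.222  0.0475] x [-0.139 -0.    -0.99 ] y [ 0.99  -0.009 -0.139] q [0.216 0.623 0.132 1.216 0.03  1.794] F [-0.65  2.53 -0.38] gap 0.0003
corner bed [ 0.00284877  0.06522996 -0.10203283] tcp bed [-0.04275469  0.06538027 -0.01115626] F bed [-0.3   2.53 -0.71] T [ 0.54 -0.13 -0.11] delta 59.968588519905325 side [ 0.5005 -0.0014 -0.8658]
```

Call:
drive_tool(moves=[[[0, 0, 0.0006, 0, 0, 0, 255], [0, 0, 0.0012, 0, 0, 0, 255], [0, 0, 0.0018, 0, 0, 0, 255], [0, 0, 0.0024, 0, 0, 0, 255], [0, 0, 0.003, 0, 0, 0, 255]]])

```text
clock: 33.33
tcp_pos: [0.5928, 0.2189, 0.0475]
orientation: [-0.462, -0.466, -0.531, 0.536]
wrist_force: [-0.9, 3.4, -0.4]
finger_gap: 0.0005
```

```bash
python3 st.py; python3 look.py N .09
```

```text
t 33.33 tcp [0.5928 0.2189 0.0475] x [-0.139 -0.    -0.99 ] y [ 0.99  -0.009 -0.139] q [0.212 0.621 0.129 1.215 0.029 1.79 ] F [-0.93  3.41 -0.36] gap 0.0005
corner bed [ 0.00284936  0.06217585 -0.10201808] tcp bed [-0.04275448  0.06232792 -0.0111417 ] F bed [-0.54  3.4  -0.88] T [ 0.56 -0.12 -0.06] delta 59.96834475053068 side [ 0.5005 -0.0015 -0.8657]
t 33.33 tcp [0.5928 0.2189 0.0475] x [-0.139 -0.    -0.99 ] y [ 0.99  -0.009 -0.139] q [0.212 0.621 0.129 1.215 0.029 1.79 ] F [-0.93  3.41 -0.36] gap 0.0005
```

View pics/N_top_raw.png

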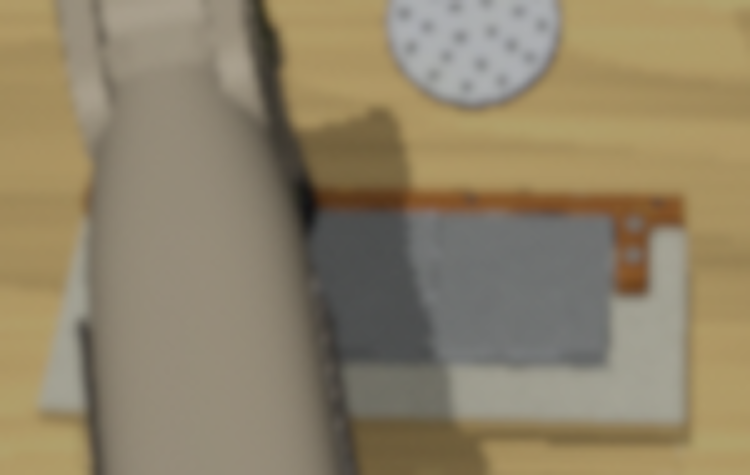

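Call:
drive_tool(moves=[[[0, 0, 0.0005, 0, 0, 0, 255], [0, 0, 0.001, 0, 0, 0, 255], [0, 0, 0.0015, 0, 0, 0, 255], [0, 0, 0.002, 0, 0, 0, 255], [0, 0, 0.002, 0, 0, 0, 255]]])

```text
clock: 34.05
tcp_pos: [0.5927, 0.2168, 0.0475]
orientation: [-0.462, -0.466, -0.531, 0.536]
wrist_force: [-0.4, 2.4, 0.1]
finger_gap: 0.0
```

```bash
python3 st.py
```

```text
t 34.05 tcp [0.5927 0.2168 0.0475] x [-0.139 -0.    -0.99 ] y [ 0.99  -0.009 -0.139] q [0.209 0.62  0.127 1.214 0.028 1.787] F [-0.4   2.43  0.09] gap 0.0
corner bed [ 0.00284141  0.05999942 -0.10207708] tcp bed [-0.04275196  0.06017163 -0.01119548] F bed [-0.39  2.43 -0.19] T [ 0.51 -0.11 -0.06] delta 59.974904921571394 side [ 0.5004 -0.0017 -0.8658]
```

Still only sliding friction; continue.

Call:
drive_tool(moves=[[[0, 0, 0.0005, 0, 0, 0, 255], [0, 0, 0.001, 0, 0, 0, 255], [0, 0, 0.0015, 0, 0, 0, 255], [0, 0, 0.002, 0, 0, 0, 255], [0, 0, 0.002, 0, 0, 0, 255]]])

```text
clock: 34.67
tcp_pos: [0.5928, 0.2161, 0.0476]
orientation: [-0.462, -0.467, -0.532, 0.535]
wrist_force: [-0.5, 7.5, -1.6]
finger_gap: 0.0002
```

```bash
python3 st.py; python3 look.py O .09
```

```text
t 34.67 tcp [0.5928 0.2161 0.0476] x [-0.138  0.002 -0.99 ] y [ 0.99  -0.008 -0.138] q [0.207 0.619 0.125 1.213 0.03  1.784] F [-0.47  7.47 -1.56] gap 0.0002
corner bed [ 0.00284376  0.05960086 -0.10196264] tcp bed [-0.04277688  0.05953737 -0.01109459] F bed [ 0.53  7.46 -1.57] T [ 1.51 -0.13 -0.26] delta 59.95786627148286 side [ 5.006e-01  7.000e-04 -8.657e-01]
t 34.67 tcp [0.5928 0.2161 0.0476] x [-0.138  0.002 -0.99 ] y [ 0.99  -0.008 -0.138] q [0.207 0.619 0.125 1.213 0.03  1.784] F [-0.47  7.47 -1.56] gap 0.0002
```

View pics/O_side_raw.png

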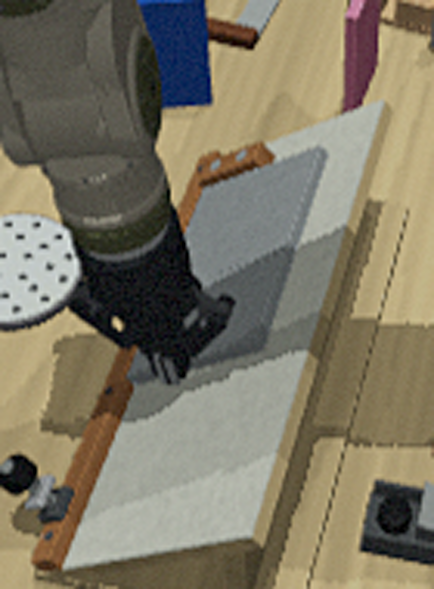

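View pics/O_top_raw.png

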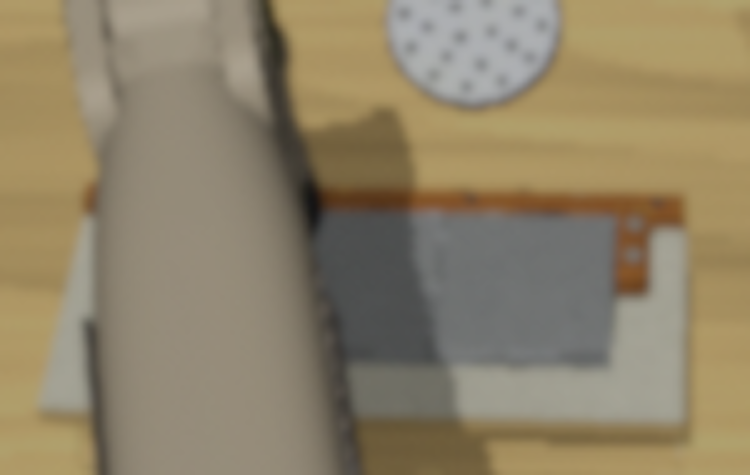

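Call:
drive_tool(moves=[[[0, 0, -0.003, 0, 0, 0, 255], [0, 0, -0.012, 0, 0, 0, 255], [0, 0, -0.03, 0, 0, 0, 255], [-0.03, 0, -0.03, 0, 0, 0, 255], [-0.08, 0, -0.03, 0, 0, 0, 255]]])

```text
clock: 35.4
tcp_pos: [0.6024, 0.2469, 0.1255]
orientation: [-0.461, -0.465, -0.533, 0.536]
wrist_force: [1.0, 0.6, -0.3]
finger_gap: 0.0001
```

Call:
drive_tool(moves=[[[-0.05, -0.03, 0, 0, 0, 0.1, 255], [-0.09, -0.08, 0, 0, 0, 0.15, 255], [-0.12, -0.13, 0, 0, 0, 0.15, 255], [-0.13, -0.17, 0, 0, 0, 0.15, 255], [-0.13, -0.2, 0, 0, 0, 0.15, 255]]])

```text
clock: 36.02
tcp_pos: [0.4219, 0.2493, 0.285]
orientation: [0.501, 0.504, 0.496, -0.499]
wrist_force: [0.1, -0.1, -0.1]
finger_gap: -0.0001
```

```bash
python3 st.py; python3 look.py Q .09
python3 - <<'E'
import cv2
im=cv2.imread("pics/Q_top_full.png"); cv2.imwrite("pics/Q2.png",cv2.resize(im[165:220,185:275],None,fx=8.5,fy=8.5,interpolation=cv2.INTER_CUBIC))
im=cv2.imread("pics/Q_side_full.png"); cv2.imwrite("pics/Q3.png",cv2.resize(im[205:305,200:285],None,fx=6,fy=6,interpolation=cv2.INTER_CUBIC))
E
```

```text
t 36.02 tcp [0.4219 0.2493 0.285 ] x [ 0.01   0.001 -1.   ] y [ 1.    -0.006  0.01 ] q [ 0.372  0.128  0.005  1.438 -0.003  1.949] F [ 0.14 -0.14 -0.09] gap -0.0001
corner bed [-0.26523944  0.09099394 -0.01248524] tcp bed [-0.32381292  0.09094808  0.0706255 ] F bed [ 0.17 -0.14  0.01] T [ 0.01 -0.    0.  ] delta 51.44218446838028 side [ 6.233e-01  7.000e-04 -7.820e-01]
t 36.02 tcp [0.4219 0.2493 0.285 ] x [ 0.01   0.001 -1.   ] y [ 1.    -0.006  0.01 ] q [ 0.372  0.128  0.005  1.438 -0.003  1.949] F [ 0.14 -0.14 -0.09] gap -0.0001
```

View pics/Q2.png

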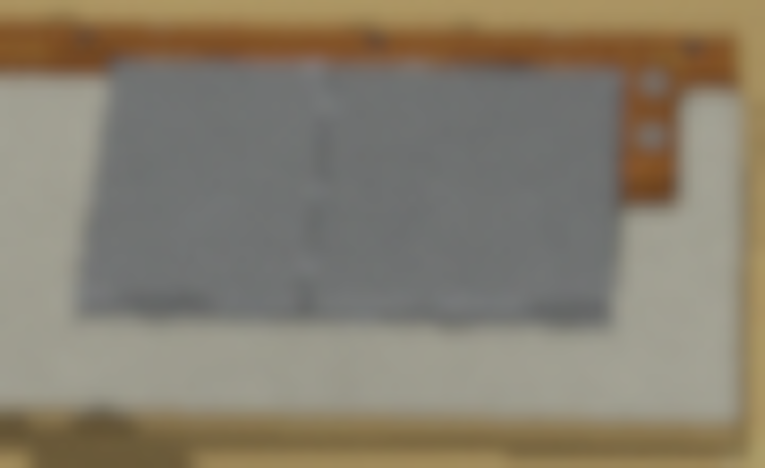

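View pics/Q3.png

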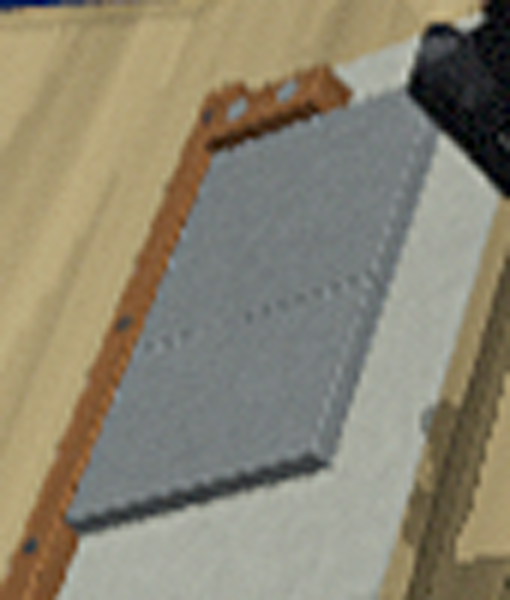

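View pics/Q_side_full.png

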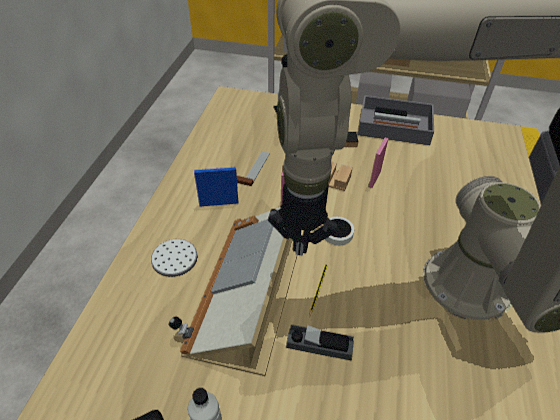

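```bash
cat > chk.py <<'E'
import fit2; from fit2 import *
for n in P: IM[n]=cv2.imread(f"pics/Q_{n}_full.png")
import sys
# feature: saturation-free darkness: use gray value for panel vs white bed; panel darker
Bp={n:-cv2.cvtColor(IM[n],cv2.COLOR_BGR2GRAY).astype(float) for n in P}
fit2.B=Bp
def cost(q,cs,d=.8):
    # q: bed x of top edge, y right edge low..., bed dx,dy small cam offset handled separately
    o,Rb=bedT([.6327,.1562,-.0100]); s=0
    c,sn=np.cos(q[2]),np.sin(q[2])
    def pt(x,y): # rectangle frame: origin at lower right corner (cleat, stop side)
        return o+Rb@np.array([q[0]+c*x-sn*y,q[1]+sn*x+c*y,.012])
    inn=pt(-.07,.1)
    for cm in cs:
        s-=edge(cm,pt(-.14,0),pt(-.14,.21),inn,d)       # top edge
        s-=edge(cm,pt(-.14,.21),pt(-.0,.21),inn,d)
        s-=edge(cm,pt(-.14,0),pt(-.08,0),inn,d)
    return s
for cs in(["top"],["side"],["top","side"]):
    r=differential_evolution(cost,[(-.01,.01),(-.175,-.15),(-.08,.08)],args=(cs,),seed=1,tol=1e-7)
    print(cs,np.round(r.x,4),r.fun)
    for yaw in (-.04,-.02,0,.02,.04):
        r2=differential_evolution(lambda v:cost([v[0],v[1],yaw],cs),[(-.01,.01),(-.175,-.15)],seed=1); print("  yaw",yaw,np.round(r2.x,4),round(r2.fun,1))
# bed re-fit
fit2.B={n:IM[n][...,0].astype(float) for n in P}
E
python3 chk.py
```

```text
['top'] [-0.0063 -0.1651 -0.0073] -70.1203500487615
  yaw -0.04 [-0.01  -0.168] -66.6
  yaw -0.02 [-0.0076 -0.1662] -69.6
  yaw 0 [-0.0055 -0.1645] -69.9
  yaw 0.02 [-0.0042 -0.1623] -67.6
  yaw 0.04 [-0.0026 -0.1609] -63.2
['side'] [-0.01   -0.1508  0.003 ] -127.21012721646088
  yaw -0.04 [-0.01   -0.1537] -78.2
  yaw -0.02 [-0.01   -0.1526] -104.2
  yaw 0 [-0.01   -0.1511] -126.6
  yaw 0.02 [-0.0079 -0.15  ] -120.1
  yaw 0.04 [-0.0055 -0.15  ] -97.5
['top', 'side'] [-0.0098 -0.151   0.002 ] -144.60581033880723
  yaw -0.04 [-0.01   -0.1538] -99.9
  yaw -0.02 [-0.01   -0.1526] -125.4
  yaw 0 [-0.01   -0.1511] -144.5
  yaw 0.02 [-0.0073 -0.15  ] -138.7
  yaw 0.04 [-0.0049 -0.15  ] -118.0
```

```bash
sed -i 's/def pt(x,y):/def pt(x,y,z=.012):/; s/c\*y,.012\])/c*y,z])/; s/pt(-.14,0),pt(-.14,.21),inn,d)/pt(-.14,0,0),pt(-.14,.21,0),inn,d)/; s/edge(cm,pt(-.14,.21),pt(-.0,.21),inn,d)/edge(cm,pt(-.14,.21,0 if cm=="side" else .012),pt(0,.21,0 if cm=="side" else .012),inn,d)/' chk.py; python3 chk.py
```

```text
['top'] [ 0.0046 -0.1659 -0.0103] -66.3536966877883
  yaw -0.04 [ 0.0011 -0.1687] -64.7
  yaw -0.02 [ 0.0037 -0.1668] -66.2
  yaw 0 [ 0.0056 -0.165 ] -66.0
  yaw 0.02 [ 0.0077 -0.1638] -64.3
  yaw 0.04 [ 0.0089 -0.1618] -61.1
['side'] [ 0.0026 -0.1637 -0.0087] -157.13451036897717
  yaw -0.04 [-0.0015 -0.1657] -144.7
  yaw -0.02 [ 0.0012 -0.1644] -155.0
  yaw 0 [ 0.0036 -0.163 ] -156.2
  yaw 0.02 [ 0.0061 -0.1614] -146.2
  yaw 0.04 [ 0.0083 -0.1596] -126.6
['top', 'side'] [ 0.0029 -0.1639 -0.0073] -218.2345541284805
  yaw -0.04 [-0.0011 -0.1663] -200.9
  yaw -0.02 [ 0.0014 -0.1648] -214.9
  yaw 0 [ 0.0038 -0.1634] -217.8
  yaw 0.02 [ 0.0061 -0.1617] -207.2
  yaw 0.04 [ 0.0084 -0.16  ] -184.6
```

Run:
```python
import cv2
im=cv2.imread("pics/Q_top_full.png"); cv2.imwrite("pics/Q4.png",cv2.resize(im[100:300,60:440],None,fx=2.1,fy=2.1,interpolation=cv2.INTER_CUBIC))
```

```text
(no output)
```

View pics/Q4.png

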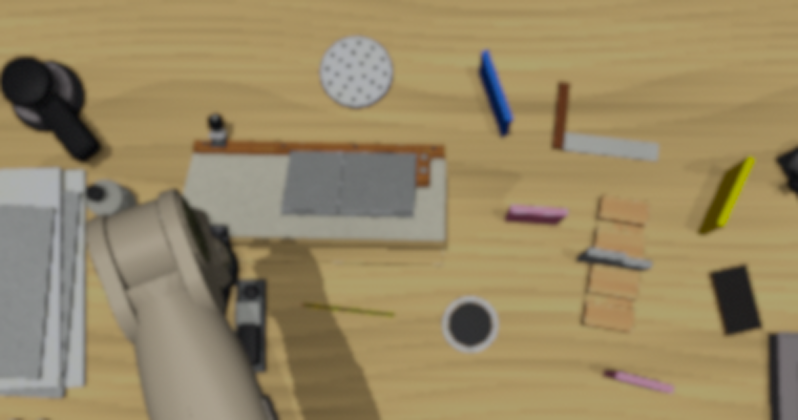

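Run:
```python
from fit2 import *
o,Rb=bedT([.6327,.1562,-.0100])
pt=lambda x,y,z:o+Rb@np.array([x,y,z])
for n in P: IM[n]=cv2.imread(f"pics/Q_{n}_full.png")
im=cv2.resize(IM["side"][205:305,200:285],None,fx=6,fy=6,interpolation=cv2.INTER_CUBIC)
im2=cv2.resize(IM["top"][165:220,185:275],None,fx=8.5,fy=8.5,interpolation=cv2.INTER_CUBIC)
for I,c,k,x0,y0 in((im,"side",6,200,205),(im2,"top",8.5,185,165)):
    for L in ([(0,-.164,.012),(-.14,-.164,.012)],[(0,-.044,.012),(-.14,-.044,.012)],[(0,.046,.012),(-.14,.046,.012)],[(-.14,-.164,.012),(-.14,.046,.012)],[(-.14,-.164,0),(-.14,.046,0)]):
        uv=(proj(P[c],[pt(*v) for v in L])-[x0,y0]+.5)*k
        cv2.line(I,*[tuple(int(t) for t in u) for u in uv],(0,0,255),1)
cv2.imwrite("pics/R1.png",im);cv2.imwrite("pics/R2.png",im2)
```

```text
(no output)
```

View pics/R1.png

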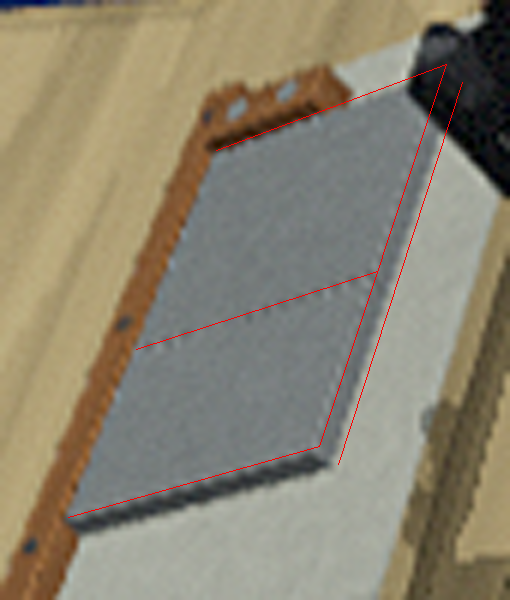

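View pics/R2.png

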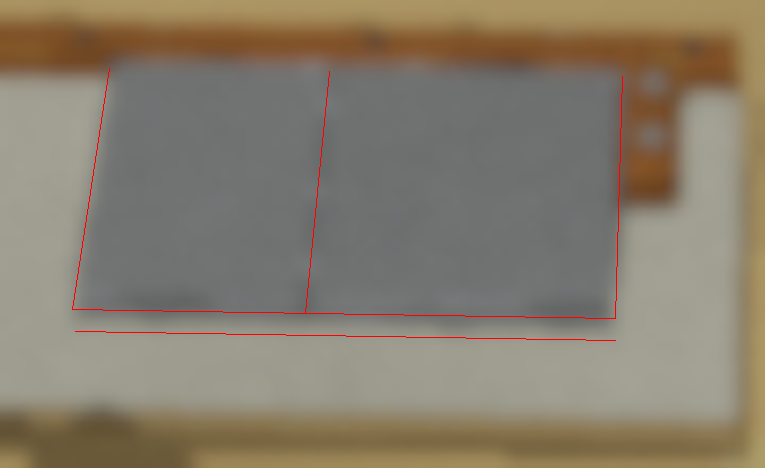

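Call:
drive_tool(moves=[[[-0.03, -0.02, -0.05, 0, 0, 0, 255], [-0.05, -0.04, -0.1, 0, 0, 0, 255], [-0.05, -0.05, -0.15, 0, 0, 0, 255], [-0.05, -0.05, -0.18, 0, 0, 0, 255], [-0.05, -0.05, -0.18, 0, 0, 0, 255]]])

```text
clock: 36.75
tcp_pos: [0.3709, 0.4318, 0.3331]
orientation: [0.502, 0.502, 0.498, -0.499]
wrist_force: [-0.8, -0.1, -0.5]
finger_gap: 0.0001
```

```bash
python3 look.py S .09
cat > sub.py <<'E'
from fit2 import *
from scipy.ndimage import gaussian_filter1d
import sys
tag=sys.argv[1]
o,Rb=bedT([.6327,.1562,-.0100])
pt=lambda x,y,z:o+Rb@np.array([x,y,z])
for n in P: IM[n]=cv2.imread(f"pics/{tag}_{n}_full.png")
def line(c,y0,z,xs,ch=0,half=.02):
    # profile along bed y at height z; find max gradient -> y offset; return fit slope
    img=IM[c].astype(float).mean(2); res=[]
    for x in xs:
        ys=np.linspace(y0-half,y0+half,161); uv=proj(P[c],[pt(x,y,z) for y in ys])
        v=gaussian_filter1d(samp2(img,uv),8); g=np.gradient(v); i=np.argmax(np.abs(g)); res.append((x,ys[i],g[i]))
    r=np.array(res); m=np.median(r[:,1]); k=np.abs(r[:,1]-m)<.008
    a=np.polyfit(r[k,0],r[k,1],1); print(c,y0,"y at x=0",round(a[1],4),"x=-.14",round(a[1]-.14*a[0],4),"slope",round(a[0],4),"res",round(np.std(r[k,1]-np.polyval(a,r[k,0])),5),k.sum())
for c in("top","side"):
    line(c,.046,.012 if c=="top" else 0,np.linspace(-.135,-.01,40))
    line(c,-.164,.012,np.linspace(-.135,-.078,20),half=.012)
    line(c,.21,0,np.linspace(-.17,-.02,40),half=.012)
    line(c,-.21,0,np.linspace(-.17,-.02,40),half=.012)
E
python3 sub.py S; python3 sub.py F
python3 - <<'E'
import cv2
im=cv2.imread("pics/S_side_full.png"); cv2.imwrite("pics/S3.png",cv2.resize(im[200:300,200:300],None,fx=6,fy=6,interpolation=cv2.INTER_CUBIC))
E
```

```text
t 36.75 tcp [0.3709 0.4318 0.3331] x [ 0.007 -0.001 -1.   ] y [ 1.    -0.002  0.007] q [ 0.723  0.303  0.344  1.607 -0.005  2.296] F [-0.83 -0.11 -0.47] gap 0.0001
top 0.046 y at x=0 0.0449 x=-.14 0.0463 slope -0.0101 res 0.00039 40
top -0.164 y at x=0 -0.1732 x=-.14 -0.1626 slope -0.0756 res 0.00066 20
top 0.21 y at x=0 0.2093 x=-.14 0.2098 slope -0.0036 res 0.00064 40
top -0.21 y at x=0 -0.2125 x=-.14 -0.2108 slope -0.012 res 0.0003 40
side 0.046 y at x=0 0.0465 x=-.14 0.0472 slope -0.0049 res 0.00042 40
side -0.164 y at x=0 -0.1598 x=-.14 -0.1618 slope 0.0141 res 0.00139 17
side 0.21 y at x=0 0.2105 x=-.14 0.2105 slope 0.0001 res 0.00032 40
side -0.21 y at x=0 -0.2143 x=-.14 -0.2102 slope -0.0299 res 0.00247 36
top 0.046 y at x=0 0.0479 x=-.14 0.046 slope 0.0136 res 0.00353 19
top -0.164 y at x=0 -0.1578 x=-.14 -0.1555 slope -0.0159 res 0.00078 20
top 0.21 y at x=0 0.2098 x=-.14 0.2093 slope 0.0038 res 0.00061 40
top -0.21 y at x=0 -0.2126 x=-.14 -0.2109 slope -0.0125 res 0.00025 40
side 0.046 y at x=0 0.0454 x=-.14 0.052 slope -0.0471 res 0.00451 20
side -0.164 y at x=0 -0.1532 x=-.14 -0.1552 slope 0.0143 res 0.00137 13
side 0.21 y at x=0 0.2105 x=-.14 0.2104 slope 0.0002 res 0.00029 40
side -0.21 y at x=0 -0.2138 x=-.14 -0.2102 slope -0.0259 res 0.00334 36
```

View pics/S3.png

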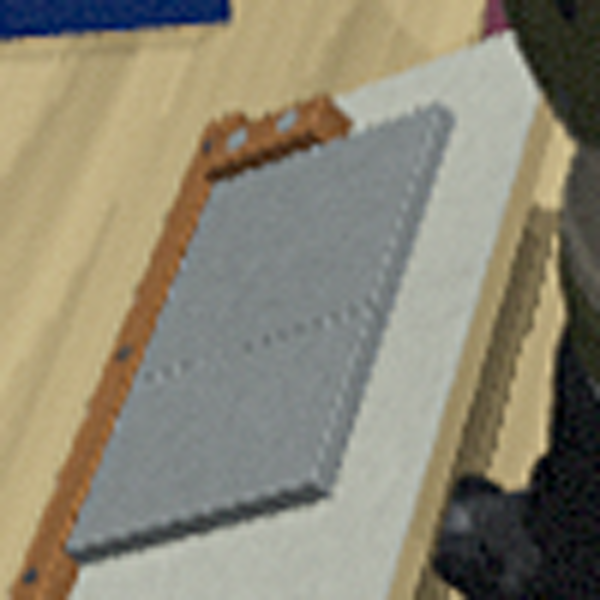

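Run:
```python
from workcell import env
print(env.hand_in())
```

```text
the job is handed in; nothing more can be done
None
```

I laid both plain panels on the slope and handed the job in at about 37 s. Neither panel fell, slammed or slid down fast. The wide panel was in the far slot and the narrow one in the near slot. Each went foot first onto the bed, touched the cleat lightly and was let down on the lower finger. One sideways push then closed the seam and the stop gap; the force rose from about 2.5 N to 7.5 N and the panels stopped against the block.

**Last checks, both cameras:**
- The two panels together measure about 209 mm across against 210 mm nominal, so no gap shows at the seam.
- The narrow panel's outer edge is within about 1.5 mm of where it should be and about 0.3–0.6° off square.
- Both feet look home on the cleat.
- By eye in the pictures, the notched panel still stands in the middle slot and the bench items look unmoved. I did not measure them.

**What disagreed or went wrong:**
- In the images the fingertips sat 10–25 mm short of the reported TCP. The first sideways push therefore passed over the panel without touching it, and I repeated it lower.
- The wide panel's edge beyond the stop block was too short to measure its angle reliably: the top view suggested −4° and the side view +0.8°. I relied on the total width and the closed seam instead.
- My pose fit placed the panels about 3 mm past the cleat face, which cannot be real, so I put that down to calibration error.

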